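# Change the wax tins in the finishing tote

## Task

The next coat needs the yellow-lidded wax tin, which stands in the tote behind the amber and the white bottle: first stand these two bottles in the grey drip tray, fetch the yellow tin and set it in the middle of the cork mat, then put the red-lidded tin away in the tote just where the yellow one stood. Finally put the amber and the white bottle back in the tote, each exactly where it stood before. Everything must end standing upright, no bottle may fall over on the way, and the green bottle is to be left where it is.

Things in the scene. Friction and masses are not known exactly. Their poses are not given: they have to be found in the camera images.
- amber_mid (a point): Amber glass oil bottle with a black cap and a paper label, one of the two that stand next to the yellow-lidded tin in the tote. 160 mm tall: body 56 mm across up to 98 mm, then narrowing to a neck 26 mm across; round screw cap, 32 mm across, from 126 to 160 mm above the foot, to grip it by; about 0.28 kg. Point: on its axis half-way up, 80 mm above the foot; z up.
- white_mid (a point): White plastic glue bottle with a blue cap, the other of the two that stand next to the yellow-lidded tin in the tote. 160 mm tall: body 56 mm across up to 98 mm, then narrowing to a neck 26 mm across; round screw cap, 32 mm across, from 126 to 160 mm above the foot, to grip it by; about 0.28 kg. Point: on its axis half-way up, 80 mm above the foot; z up.
- green_mid (a point): Green glass bottle with a brass cap in the corner of the tote diagonally opposite the yellow-lidded tin; it is to be left alone. 160 mm tall: body 56 mm across up to 98 mm, then narrowing to a neck 26 mm across; round screw cap, 32 mm across, from 126 to 160 mm above the foot, to grip it by; about 0.28 kg. Point: on its axis half-way up, 80 mm above the foot; z up.
- yellow_mid (a point): Round aluminium wax tin with a yellow lid, standing at the start in the tote behind the amber and white bottles. 62 mm in diameter, 46 mm tall, about 0.13 kg. Point: on its axis half-way up, 23 mm above its foot; z up.
- red_mid (a point): Round aluminium wax tin with a red lid, standing at the start on the white work board beside the cork mat; the board's top is 12 mm above the bench. 62 mm in diameter, 46 mm tall, about 0.13 kg. Point: on its axis half-way up, 23 mm above its foot; z up.
- tote: Open wooden tote, fixed, 200 mm square outside, 176 inside; floor 8 mm, rim 45 mm above the bench. Origin: centre of underside; x, y along its walls, z up. In it, in mm (+-3): yellow tin at (26, -26), 62 from two walls; amber and white bottles at (-45, -26) and (26, 45), either one in either place; green bottle at (-45, 45).
- tray: Shallow grey plastic drip tray fixed to the bench, the side area: 150 mm (its x) by 240 mm (its y) outside, walls 4 mm thick and 16 mm high, floor 4 mm above the bench. Origin: centre of its underside. It is empty at the start and has room for two bottles side by side along y.
- mat: Round cork mat, 90 mm in diameter, 4 mm thick, fixed on the white work board, its top 16 mm above the bench. Origin: centre of its underside, 12 mm above the bench. Its centre is about 135 mm from the red-lidded tin; a brush lies about 95 mm beyond the line of mat and tin.
Not all that is in view belongs to the job. Of the things that look like the part that bears red_mid, the smaller one is meant.

How it is judged:
On the way, in this order (a step that is already met when the one before it is completed fails the run):
1. the amber and the white bottle both stand upright in the drip tray (x of amber_mid in the frame of tray between -0.05 and 0.05 m and y of amber_mid in the frame of tray between -0.095 and 0.095 m and z of amber_mid in the frame of tray between 0.078 and 0.091 m and angle between each of amber_mid, white_mid's own z axis and vertical below 0.12 rad and linear speed of each of amber, white below 0.03 m/s and x of white_mid in the frame of tray between -0.05 and 0.05 m and y of white_mid in the frame of tray between -0.095 and 0.095 m and z of white_mid in the frame of tray between 0.078 and 0.091 m), for 0.2 s.
2. the yellow-lidded tin stands on the cork mat, let go, its centre within 15 mm of the mat's (horizontal distance between yellow_mid and mat below 0.015 m and z of yellow_mid in the frame of mat between 0.021 and 0.033 m and angle between yellow_mid's own z axis and vertical below 0.12 rad and linear speed of yellow below 0.03 m/s and contact force between yellow and the fingers below 0.1 N), for 0.2 s.
3. the red-lidded tin stands on the tote's floor, let go, where the yellow one stood, within 15 mm along each side of the tote (x of red_mid in the frame of tote between 0.011 and 0.041 m and y of red_mid in the frame of tote between -0.041 and -0.011 m and z of red_mid in the frame of tote between 0.025 and 0.037 m and angle between red_mid's own z axis and vertical below 0.12 rad and linear speed of red below 0.03 m/s and contact force between red and the fingers below 0.1 N), for 0.2 s.
At the end, for the whole second after the job is handed in: Yellow tin on the cork mat, centres within 15 mm; red tin on the tote floor in the yellow one's place, within 15 mm along each side; amber, white and green bottles within 15 mm of where each stood at the start; all upright, released and at rest (horizontal distance between yellow_mid and mat below 0.015 m and z of yellow_mid in the frame of mat between 0.021 and 0.033 m and angle between each of yellow_mid, red_mid, amber_mid, white_mid, green_mid's own z axis and vertical below 0.12 rad and linear speed of each of yellow, red, amber, white, green below 0.03 m/s and x of red_mid in the frame of tote between 0.011 and 0.041 m and y of red_mid in the frame of tote between -0.041 and -0.011 m and z of red_mid in the frame of tote between 0.025 and 0.037 m and distance of each of amber_mid, white_mid, green_mid from where it was at the start of the episode below 0.015 m); the robot touches nothing.
It fails at once if the amber, white or green bottle falls over (leans more than 45 degrees) (angle between any of amber_mid, white_mid, green_mid's own z axis and vertical above 0.785 rad).
It fails at once if the green bottle is shoved more than 25 mm (distance of green_mid from where it was at the start of the episode above 0.025 m).
It also fails if it takes over 134 s, if anything falls off the work surface, if the arm or the gripper's body presses on something with over 40 N, if the wrist force passes 120 N, or if a joint passes its speed limit or range.

## Robot

A 7-joint arm with a two-finger parallel gripper is mounted at the origin on the work surface. World frame = base frame: x ahead of the robot, y to its left, z up, the work surface at z = 0. Lengths are in m, angles in rad, forces in N, time in s.
With the tool pointing down it reaches from about 0.4 to 0.925 m from the base axis. Payload 4.1 kg.
Tool frame: the origin (TCP) lies on the centre line of the jaws, within the pads' length; the fingertips stand 8 mm ahead of it and the grasp point (between the pads) lies 11 mm behind it (env.tcp_to_tips is the y of the fingertips in the tool frame, in m); y points along the fingers, x is the direction in which the jaws open and shut, and the axes are right-handed (so a half turn about y gives the same grasp; the last joint's range is limited). The gripper opens to 85 mm and grips with 20 to 120 N. Pads are 22 mm wide; open, the fingers measure 114 mm over their backs; the gripper's body (76 mm by 85 mm) begins 54 mm behind the grasp point. The pads swing forward as they close: fully open they stand 13 mm farther back than shut.
Start: joints at [1.066, 0.398, 0.045, 1.537, -0.019, 1.207, -0.051], TCP at [0.257, -0.597, 0.239] pointing down, gripper open.
Joint ranges: [-2.82, 2.82], [-0.49, 2.23], [-1.37, 1.46], [0, 2.46], [-1.36, 4.5], [0.23, 2], [-2.94, 2.94]. Speed limits (rad/s): [2.57, 2.57, 3.14, 3.14, 3.14, 3.14, 3.14].

## Interface

Orientations are given as [roll, pitch, yaw] about the fixed x, y, z axes, in that order (R = Rz(yaw) Ry(pitch) Rx(roll)).
In Python, from bench import get_obs, camera, camera_params, job, env gives the robot as it stands. The module is installed in compiled form; this text tells all that it offers.
- The arm moves only by the shell command python3 -m inch 'ROWS' [FORCE]. ROWS is JSON, a list that holds one entry, the list of rows, each a list of 7 numbers: the shift along the tool's x, y, z in m, then the turn, a rotation vector about the tool's x, y, z in degrees, then the opening in per cent of the stroke, from 0 (shut) to 100 (fully open). In form: [[[tx, ty, tz, wx, wy, wz, hand], ...]]. A call has 1 to 10 rows; each row shifts and turns the commanded pose from where the row before left it, along the tool's axes as they then stand; what a row does not reach is not made up. A row lasts 1/10 s, in which the tool goes at most 50 mm and 8.59 degrees, less where a joint would pass 70% of its speed; a pose out of reach is approached as far as the arm can. A call is refused whole if a number of a shift passes 0.05 or a number of a turn 8.59, either way. A call with a gripper value outside its range is refused whole. The fingers move at their own pace and stop on an object; FORCE is the grip in N (left out, the last holds). Time passes only in rows, so rows that do not move let the fingers close. It gives the time, the measured TCP pose, the force and the opening at its end, in the units of the state.
- get_obs(): the state, without advancing time (a new reading comes with each control period).
- camera(name): name is "scene" or "top" or "wrist"; returns the picture (420x560x3 uint8, red, green, blue); there is no depth.
- camera_params(name): a dict with "fov_y" (degrees; the focal length in pixels is half the picture's height over the tangent of half this angle, whatever the lens; pixels are square), "cx", "cy" (the principal point, pixels), "D" ([k1, k2, p1, p2, k3] as OpenCV has them; the pictures are not rectified), "R" (3x3) and "t" (3): a world point X has camera coordinates R X + t. Camera axes: x right, y down, z forward; pixel columns grow to the right and rows downward; lengths in m; the calibration is good to about 2 mm. A picture is of the moment at which its call begins: read the wrist's pose just before it. camera_params takes no time and is no camera call; for the wrist camera it gives the pose at the moment of the call.
- job.job_done(): hands the job in, once; it reports no verdict.
The state is a dict: "t": time; "qpos": joint angles; "joint_vel": joint speeds; "effort": joint torques, N m; "eef_pos": TCP position; "ee_rot": TCP orientation; "force": force on the tool from outside, world axes, zero at the start; "ft_torque": the same for the moment, N m; "opening": opening from 0.0 (shut) to 1.0 (fully open).
Only numpy, scipy, OpenCV 4.12 (cv2) and the standard library are available. Lean on these libraries where they do the work, as an engineer would, in place of code of your own. Each camera call takes 0.05 s, during which the arm holds its last target.

## Working session

There is one attempt and no reset: what is moved stays moved. The work goes in short steps, Python scripts to look and compute and a shell command to move; the robot and the scene stay as the last step left them, time stands still between calls to the robot, and variables do not carry over. Pictures are saved under pics/ and viewed, and the job is handed in when it is done.

```bash
mkdir -p pics; ls
cat > h.py <<'E'
import numpy as np, cv2
from bench import get_obs, camera, camera_params, job, env
def shot(n,f):
    im=camera(n); cv2.imwrite('pics/'+f,im[:,:,::-1]); return im
def ray(n,u,v,P=None):
    P=P or camera_params(n); f=210/np.tan(np.radians(P['fov_y'])/2)
    K=np.array([[f,0,P['cx']],[0,f,P['cy']],[0,0,1]])
    p=cv2.undistortPoints(np.array([[[u,v]]],float),K,np.array(P['D'],float))[0,0]
    R=np.array(P['R']);t=np.array(P['t'])
    return -R.T@t, R.T@np.array([p[0],p[1],1])
def onz(n,u,v,z,P=None):
    o,d=ray(n,u,v,P); return o+d*(z-o[2])/d[2]
def proj(n,X,P=None):
    P=P or camera_params(n); f=210/np.tan(np.radians(P['fov_y'])/2)
    K=np.array([[f,0,P['cx']],[0,f,P['cy']],[0,0,1]])
    R=np.array(P['R']);t=np.array(P['t'])
    return cv2.projectPoints(np.array(X,float).reshape(-1,1,3),cv2.Rodrigues(R)[0],t,K,np.array(P['D'],float))[0][:,0]
E
python3 - <<'E'
from h import *
print(get_obs(), env.tcp_to_tips)
shot('scene','s0.png');shot('top','t0.png');shot('wrist','w0.png')
for n in ('scene','top','wrist'): print(n,camera_params(n))
E
```

```text
pics
{'t': 0.0, 'qpos': array([ 1.06604596,  0.39917859,  0.04504654,  1.53787565, -0.01871157,
        1.20686051, -0.05069667]), 'joint_vel': array([ 4.26783393e-04, -1.08297666e-04, -9.76505112e-04, -8.37168036e-06,
       -2.22434632e-04,  3.23770721e-04, -3.13875055e-04]), 'effort': array([-1.44033718e-03, -4.75127327e+01,  1.36391200e+00, -2.54220790e+01,
        1.16374667e-02,  9.48408851e-03,  1.09754433e-05]), 'eef_pos': array([ 0.25633968, -0.59666149,  0.23827428]), 'ee_rot': array([-1.57092221,  0.00189614, -1.16494639]), 'force': array([-0.21982583,  0.57135308,  0.99602437]), 'ft_torque': array([-0.02292804, -0.00897516, -0.01495801]), 'opening': 1.0009303039210316} 0.008
scene {'fov_y': 49.823750905240125, 'cx': 281.6999303594982, 'cy': 212.73669650991013, 'D': array([-0.08116209,  0.        ,  0.        ,  0.        ,  0.        ]), 'R': array([[-0.83729384,  0.54673511,  0.00444386],
       [ 0.47488747,  0.73124319, -0.48965834],
       [-0.27096295, -0.40787758, -0.87190307]]), 't': array([ 0.35240706, -0.18483311,  1.36611728])}
top {'fov_y': 44.966346246186134, 'cx': 281.98476338668405, 'cy': 210.39090319478524, 'D': array([-0.00270715,  0.        ,  0.        ,  0.        ,  0.        ]), 'R': array([[-0.01617944, -0.9997825 , -0.0131598 ],
       [-0.99863818,  0.016811  , -0.0493881 ],
       [ 0.04959859,  0.01234281, -0.99869296]]), 't': array([0.02533177, 0.42461332, 1.74966394])}
wrist {'fov_y': 63.758286913372245, 'cx': 276.60620387977303, 'cy': 209.62949618481957, 'D': array([-0.0558768,  0.       ,  0.       ,  0.       ,  0.       ]), 'R': array([[ 3.94974955e-01, -9.18691496e-01, -8.48721144e-04],
       [-8.75807355e-01, -3.76816328e-01,  3.01613878e-01],
       [-2.77409917e-01, -1.18386612e-01, -9.53429781e-01]]), 't': array([-0.6490216 , -0.0386587 ,  0.37853268])}
```

View pics/s0.png

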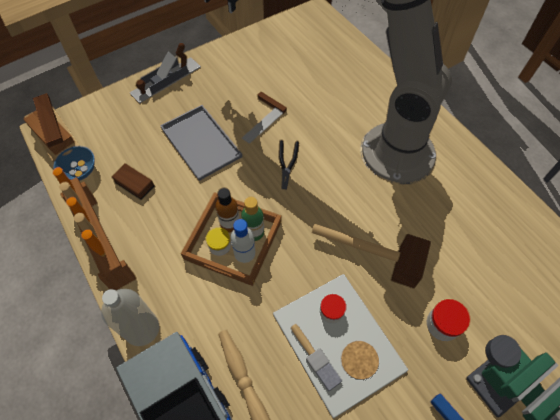

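View pics/t0.png

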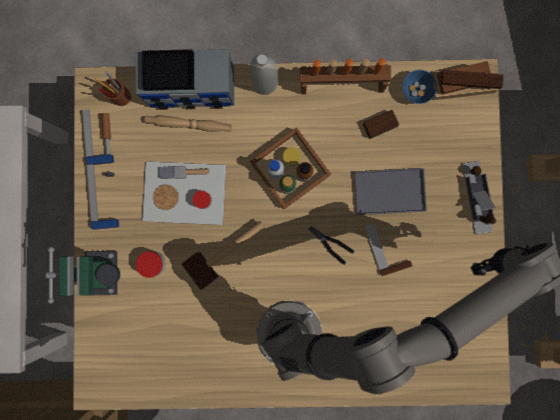

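View pics/w0.png

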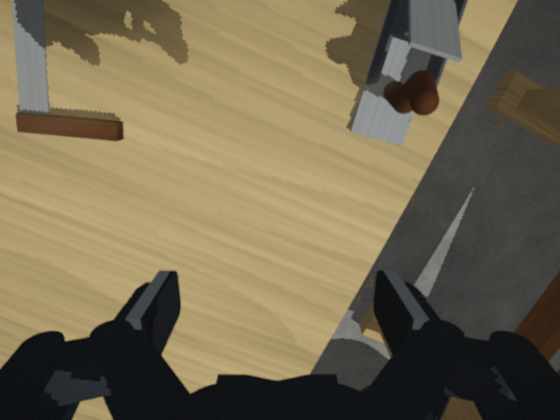

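Run:
```python
from h import *
t=cv2.imread('pics/t0.png');s=cv2.imread('pics/s0.png')
a=cv2.resize(t[120:220,240:340],(600,600),interpolation=cv2.INTER_CUBIC)
cv2.imwrite('pics/t0c.png',a)
b=cv2.resize(s[180:290,170:290],(655,600),interpolation=cv2.INTER_CUBIC)
cv2.imwrite('pics/s0c.png',b)
c=cv2.resize(t[150:234,132:244],(800,600),interpolation=cv2.INTER_CUBIC)
cv2.imwrite('pics/t0b.png',c)
```

```text
(no output)
```

View pics/t0c.png

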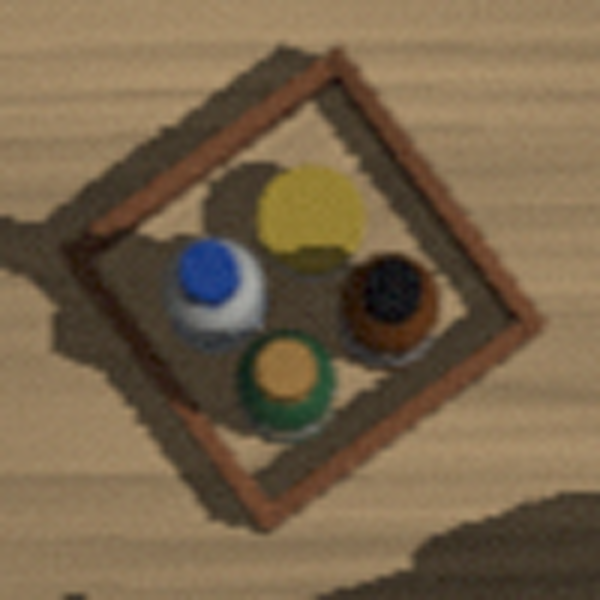

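View pics/s0c.png

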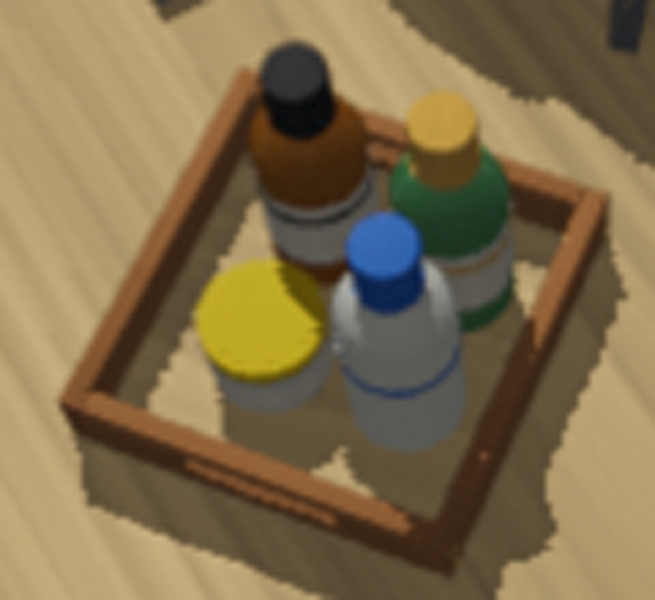

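View pics/t0b.png

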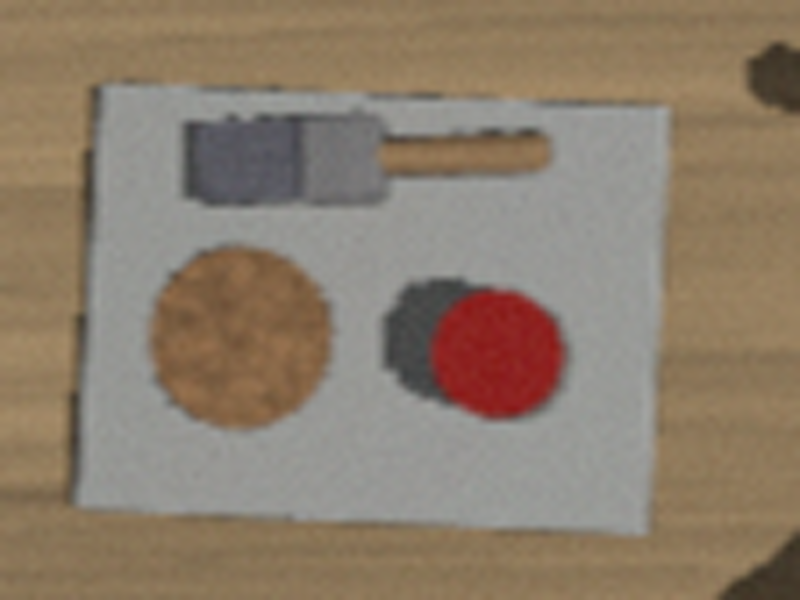

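```bash
cat > meas.py <<'E'
from h import *
t=cv2.imread('pics/t0.png');s=cv2.imread('pics/s0.png')
def cent(img,roi,f):
    x0,y0,x1,y1=roi; h=cv2.cvtColor(img[y0:y1,x0:x1],cv2.COLOR_BGR2HSV).astype(int)
    m=f(h[...,0],h[...,1],h[...,2]).astype(np.uint8)
    n,l,st,c=cv2.connectedComponentsWithStats(m); i=1+np.argmax(st[1:,4])
    return c[i]+[x0,y0], st[i,4], st[i,:4]
yl=lambda h,s,v:(h>22)&(h<33)&(s>160)&(v>45)
bl=lambda h,s,v:(h>105)&(h<125)&(s>150)
rd=lambda h,s,v:((h<5)|(h>174))&(s>170)
bk=lambda h,s,v:(v<45)&(s<120)
br=lambda h,s,v:(h>12)&(h<20)&(s>120)&(v>110)
ck=lambda h,s,v:(h>8)&(h<20)&(s>70)
for nm,roi,f,z in (('yellow',(275,140,310,170),yl,.054),('blue',(262,155,288,175),bl,.168),('brass',(280,174,296,190),br,.168),('amber',(298,160,313,176),bk,.168),('red',(186,185,216,215),rd,.058),('bigred',(130,245,170,280),rd,.06),('mat',(150,182,182,212),ck,.016)):
    c,a,st=cent(t,roi,f); p=onz('top',*c,z); print(nm,c.round(1),a,st,p.round(4))
print('corners')
C=[]
for u,v in ((337,50),(66,245),(267,527),(543,322)):
    p=onz('top',240+(u+.5)/6-.5,120+(v+.5)/6-.5,.045); C.append(p); print(p.round(4))
C=np.array(C); print('tote c',C.mean(0), [np.linalg.norm(C[i]-C[i-1]).round(4) for i in range(4)],[np.degrees(np.arctan2(*(C[i]-C[i-1])[1::-1])).round(1) for i in range(4)])
E
python3 meas.py
```

```text
yellow [291.1 155.6] 198 [ 8  8 17 17] [ 0.6087 -0.0162  0.054 ]
blue [274.2 165. ] 71 [ 8  5  9 10] [0.5618 0.0389 0.168 ]
brass [287.1 181.1] 71 [3 3 9 9] [ 0.5098 -0.0013  0.168 ]
amber [304.9 167.9] 73 [ 2  3 10 11] [ 0.5506 -0.0585  0.168 ]
red [201.  199.1] 232 [ 7  6 17 17] [0.4656 0.2913 0.058 ]
bigred [148.5 263.9] 528 [ 6  6 26 26] [0.2499 0.47   0.06  ]
mat [165.2 196.8] 497 [ 3  3 25 25] [0.4787 0.4233 0.016 ]
corners
[ 0.7055 -0.0339  0.045 ]
[0.5962 0.1225 0.045 ]
[0.4333 0.0106 0.045 ]
[ 0.5473 -0.1481  0.045 ]
tote c [ 0.57057533 -0.0122206   0.045     ] [np.float64(0.1952), np.float64(0.1908), np.float64(0.1977), np.float64(0.1954)] [np.float64(35.8), np.float64(124.9), np.float64(-145.5), np.float64(-54.3)]
```

Run:
```python
from h import *
s=cv2.imread('pics/s0.png')
k=600/110
for nm,X in (('blue',[.5618,.0389,.168]),('brass',[.5098,-.0013,.168]),('amber',[.5506,-.0585,.168]),('yellow',[.6087,-.0162,.054])):
    p=proj('scene',X)[0]; q=((p-[170,180]+.5)*k-.5); print(nm,p.round(1),q.round(0)); cv2.circle(s,tuple(p.round().astype(int)),0,(0,0,255),-1)
for nm,X in (('red',[.4656,.2913,.058]),('mat',[.4787,.4233,.016])): print(nm,proj('scene',X)[0].round(1))
# cap centre as observed in scene crop
for nm,u,v,z in (('blue',385,243,.168),('brass',442,122,.168),('amber',295,72,.168),('yellow',262,318,.054)):
    print(nm,onz('scene',170+(u+.5)/k-.5,180+(v+.5)/k-.5,z).round(4))
from meas import cent,rd,ck
c,a,_=cent(cv2.imread('pics/s0.png'),(315,285,352,325),rd);print('red',c,onz('scene',*c,.058))
c,a,st=cent(cv2.imread('pics/s0.png'),(335,335,385,385),ck);print('mat',c,a,st,onz('scene',*c,.016))
# tray
t=cv2.imread('pics/t0.png')
cv2.imwrite('pics/tray.png',cv2.resize(t[155:230,340:440],(800,600),interpolation=cv2.INTER_CUBIC))
```

```text
blue [240.5 224.8] [387. 247.]
brass [250.6 201.9] [442. 122.]
amber [224.  192.8] [297.  72.]
yellow [217.2 238.4] [260. 321.]
red [333.  305.6]
mat [359.7 359.3]
blue [0.5614 0.037  0.168 ]
brass [ 0.5099 -0.0011  0.168 ]
amber [ 0.5513 -0.0589  0.168 ]
yellow [ 0.6071 -0.0168  0.054 ]
yellow [291.1 155.6] 198 [ 8  8 17 17] [ 0.6087 -0.0162  0.054 ]
blue [274.2 165. ] 71 [ 8  5  9 10] [0.5618 0.0389 0.168 ]
brass [287.1 181.1] 71 [3 3 9 9] [ 0.5098 -0.0013  0.168 ]
amber [304.9 167.9] 73 [ 2  3 10 11] [ 0.5506 -0.0585  0.168 ]
red [201.  199.1] 232 [ 7  6 17 17] [0.4656 0.2913 0.058 ]
bigred [148.5 263.9] 528 [ 6  6 26 26] [0.2499 0.47   0.06  ]
mat [165.2 196.8] 497 [ 3  3 25 25] [0.4787 0.4233 0.016 ]
corners
[ 0.7055 -0.0339  0.045 ]
[0.5962 0.1225 0.045 ]
[0.4333 0.0106 0.045 ]
[ 0.5473 -0.1481  0.045 ]
tote c [ 0.57057533 -0.0122206   0.045     ] [np.float64(0.1952), np.float64(0.1908), np.float64(0.1977), np.float64(0.1954)] [np.float64(35.8), np.float64(124.9), np.float64(-145.5), np.float64(-54.3)]
red [332.86486486 306.39085239] [0.4670667  0.29264137 0.058     ]
mat [359.61824624 359.68379097] 1129 [ 6  6 38 38] [0.47932566 0.42387861 0.016     ]
```

View pics/tray.png

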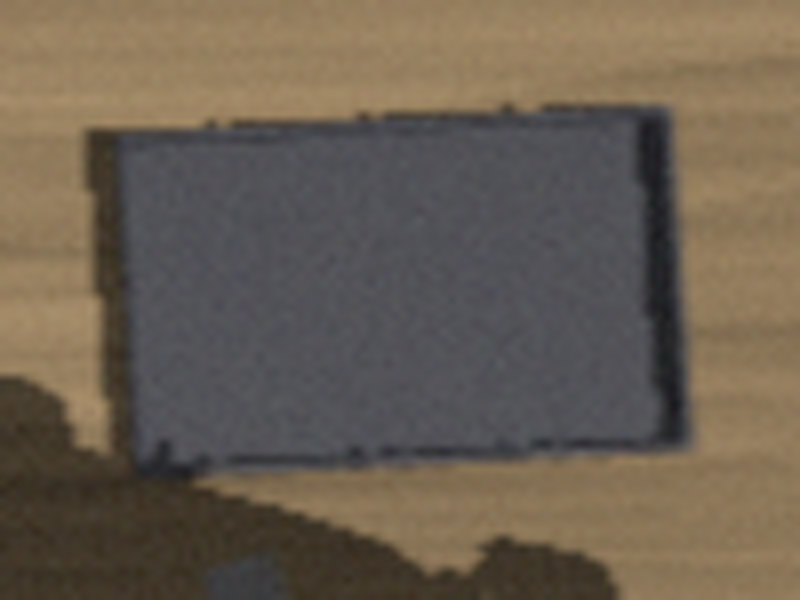

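```bash
cat > go.py <<'E'
import sys
from h import *
from scipy.spatial.transform import Rotation as Ro
o=get_obs(); R=Ro.from_euler('xyz',o['ee_rot']); p=o['eef_pos']
print('t %.1f pos %s rpy %s F %s open %.3f'%(o['t'],p.round(4),np.degrees(o['ee_rot']).round(2),o['force'].round(1),o['opening']))
a=[float(v) for v in sys.argv[1:]]
if a:
    T=Ro.from_euler('xyz',[-np.pi/2,0,np.radians(a[3])])
    w=np.degrees((R.inv()*T).as_rotvec())
    print('turn',w.round(2))
    d=np.array(a[:3])-p
    print('shift (now) mm',(R.inv().apply(d)*1e3).round(1),' after turn mm',(T.inv().apply(d)*1e3).round(1))
E
python3 go.py .551 -.0587 .239 35.5
python3 - <<'E'
from h import *
P=camera_params('wrist');c=-P['R'].T@P['t'];print('cam',c)
C=[]
for u,v in ((118,130),(668,108),(690,447),(138,473)):
    C.append(onz('top',340+(u+.5)/8-.5,155+(v+.5)/8-.5,.016))
C=np.array(C);print(C.round(4),C.mean(0),[np.linalg.norm(C[i]-C[i-1]).round(3) for i in range(4)],[np.degrees(np.arctan2(*(C[i]-C[i-1])[1::-1])).round(1) for i in range(4)])
E
```

```text
t 0.1 pos [ 0.2564 -0.5968  0.2385] rpy [-9.000e+01  8.000e-02 -6.674e+01] F [0.6 0.3 0.8] open 1.001
turn [-7.0000e-02 -1.0224e+02 -6.0000e-02]
shift (now) mm [-378.     0.   483.1]  after turn mm [ 5.523e+02 -5.000e-01  2.670e+02]
cam [ 0.32749843 -0.56600465  0.37201349]
[[ 0.5578 -0.2346  0.016 ]
 [ 0.5632 -0.4724  0.016 ]
 [ 0.4162 -0.4774  0.016 ]
 [ 0.409  -0.2398  0.016 ]] [ 0.48653437 -0.35605615  0.016     ] [np.float64(0.149), np.float64(0.238), np.float64(0.147), np.float64(0.238)] [np.float64(2.0), np.float64(-88.7), np.float64(-178.0), np.float64(91.7)]
```

```bash
python3 -m inch '[[[0,0,0,0,-8.52,0,70],[0,0,0,0,-8.52,0,70],[0,0,0,0,-8.52,0,70],[0,0,0,0,-8.52,0,70],[0,0,0,0,-8.52,0,70],[0,0,0,0,-8.52,0,70],[0,0,0,0,-8.52,0,70],[0,0,0,0,-8.52,0,70],[0,0,0,0,-8.52,0,70],[0,0,0,0,-8.52,0,70]]]' 40
python3 -m inch '[[[0.04,0,0.02,0,-8.52,0,70],[0.04,0,0.02,0,-8.52,0,70],[0.04,0,0.02,0,0,0,70],[0.04,0,0.02,0,0,0,70],[0.04,0,0.02,0,0,0,70],[0.04,0,0.02,0,0,0,70],[0.04,0,0.02,0,0,0,70],[0.04,0,0.02,0,0,0,70],[0.04,0,0.02,0,0,0,70],[0.04,0,0.02,0,0,0,70]]]' 40
python3 go.py .551 -.0587 .239 35.5
```

```text
t: 1.15
eef_pos: [0.2564, -0.597, 0.2389]
ee_rot: [-1.57, 0.0, 0.328]
force: [0.3, -0.6, 0.2]
opening: 0.706
t: 2.15
eef_pos: [0.4828, -0.2119, 0.2392]
ee_rot: [-1.571, 0.0, 0.619]
force: [0.6, -0.6, 0.3]
opening: 0.698
t 2.1 pos [ 0.4828 -0.2119  0.2392] rpy [-9.002e+01  2.000e-02  3.548e+01] F [ 0.6 -0.6  0.3] open 0.698
turn [ 0.02 -0.02 -0.02]
shift (now) mm [144.5   0.2  85.2]  after turn mm [144.5   0.2  85.1]
```

```bash
python3 -m inch '[[[0.036,0,0.0213,0,0,0,70],[0.036,0,0.0213,0,0,0,70],[0.036,0,0.0213,0,0,0,70],[0.0365,0,0.0213,0,0,0,70],[0,0,0,0,0,0,70]]]'
python3 - <<'E'
from h import *
shot('wrist','w1.png')
for n,X in (('amber',(.551,-.0587,.168)),('white',(.5616,.038,.168)),('green',(.51,-.0012,.168)),('yellow',(.608,-.0165,.054))): print(n,proj('wrist',X)[0].round(1))
E
python3 go.py .551 -.0587 .140 35.5
```

```text
t: 2.65
eef_pos: [0.5523, -0.0523, 0.2396]
ee_rot: [-1.568, -0.004, 0.63]
force: [-0.1, 0.2, -0.1]
opening: 0.698
amber [273.4 230.9]
white [383.5 116.6]
green [273.9 118.7]
yellow [347.2 187.8]
t 2.7 pos [ 0.5512 -0.0563  0.2393] rpy [-8.993e+01 -7.000e-02  3.589e+01] F [-1.  -0.4 -0.4] open 0.701
turn [-0.07  0.39  0.07]
shift (now) mm [-1.7 99.3 -1.9]  after turn mm [-1.6 99.3 -1.8]
```

View pics/w1.png

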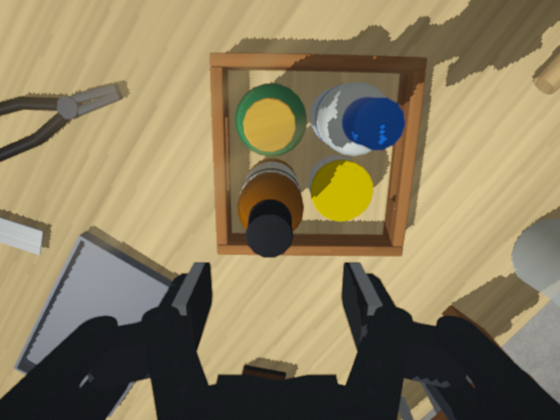

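```bash
python3 -m inch '[[[0,0,0,0,0,0,70],[0,0,0,0,0,0,70],[0,0,0,0,0,0,70]]]' >/dev/null
cat > wm.py <<'E'
from h import *
from meas import cent
P=camera_params('wrist'); im=cv2.cvtColor(camera('wrist'),cv2.COLOR_RGB2BGR); cv2.imwrite('pics/w2.png',im)
E
python3 - <<'E'
from h import *
P=camera_params('wrist'); im=shot('wrist','w2.png')[:,:,::-1]
hsv=cv2.cvtColor(np.ascontiguousarray(im),cv2.COLOR_BGR2HSV).astype(int); h,s,v=hsv[...,0],hsv[...,1],hsv[...,2]
roi=np.zeros(h.shape,bool); roi[60:256,215:420]=1
for n,m,z,X in (('blue',(h>105)&(h<125)&(s>150),.168,(.5616,.038)),('brass',(h>12)&(h<24)&(s>150)&(v>160)&(np.indices(h.shape)[0]<160),.168,(.51,-.0012)),('black',(v<55),.168,(.551,-.0587)),('yellow',(h>24)&(h<33)&(s>160),.054,(.608,-.0165))):
    k,l,st,c=cv2.connectedComponentsWithStats((m&roi).astype(np.uint8)); i=1+np.argmax(st[1:,4]); print(n,st[i],c[i].round(1),onz('wrist',*c[i],z,P).round(4),proj('wrist',[*X,z],P).round(1))
E
python3 go.py .551 -.0587 .140 35.5
```

```text
blue [ 354   84   63   53 2495] [386.9 110.6] [0.5607 0.0357 0.168 ] [[390.6 108.3]]
brass [ 255   86   52   54 2108] [279.7 112.4] [ 0.5101 -0.0018  0.168 ] [[280.2 111.4]]
black [ 258  191   47   56 2146] [280.8 219. ] [ 0.549  -0.0551  0.168 ] [[280.1 225. ]]
yellow [ 320  152   63   62 3067] [350.6 182.2] [ 0.6062 -0.017   0.054 ] [[352.3 182.8]]
t 3.0 pos [ 0.5503 -0.0617  0.2392] rpy [-9.002e+01  3.000e-02  3.536e+01] F [ 1.4  0.2 -0.5] open 0.698
turn [ 0.02 -0.14 -0.03]
shift (now) mm [ 2.4 99.2  2.1]  after turn mm [ 2.4 99.2  2. ]
```

View pics/w2.png

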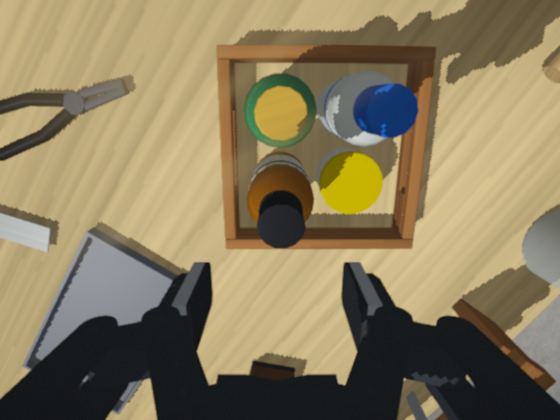

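```bash
python3 -m inch '[[[0,0,0,0,0,0,70],[0,0,0,0,0,0,70],[0,0,0,0,0,0,70],[0,0,0,0,0,0,70]]]' >/dev/null
python3 go.py .551 -.0587 .140 35.5
```

```text
t 3.5 pos [ 0.5506 -0.0603  0.2393] rpy [-90.01   0.    35.49] F [-0.3  0.4 -0.5] open 0.701
turn [ 0.01 -0.01 -0.  ]
shift (now) mm [ 1.3 99.3  1.1]  after turn mm [ 1.3 99.3  1.1]
```

```bash
python3 -m inch '[[[0.001,0.02,0.001,0,0,0,70],[0,0.02,0,0,0,0,70],[0,0.02,0,0,0,0,70],[0,0.02,0,0,0,0,70],[0,0.01,0,0,0,0,70],[0,0.006,0,0,0,0,70],[0,0.003,0,0,0,0,70],[0,0,0,0,0,0,70],[0,0,0,0,0,0,70]]]'
python3 go.py .551 -.0587 .140 35.5
python3 - <<'E'
from h import *
shot('wrist','w3.png')
E
```

```text
t: 4.35
eef_pos: [0.5515, -0.0589, 0.1411]
ee_rot: [-1.572, -0.001, 0.619]
force: [-0.4, -0.2, 0.6]
opening: 0.697
t 4.3 pos [ 0.5515 -0.0589  0.1411] rpy [-9.006e+01 -6.000e-02  3.549e+01] F [-0.4 -0.2  0.6] open 0.697
turn [ 0.06 -0.01  0.06]
shift (now) mm [-0.3  1.1  0.4]  after turn mm [-0.3  1.1  0.4]
```

View pics/w3.png

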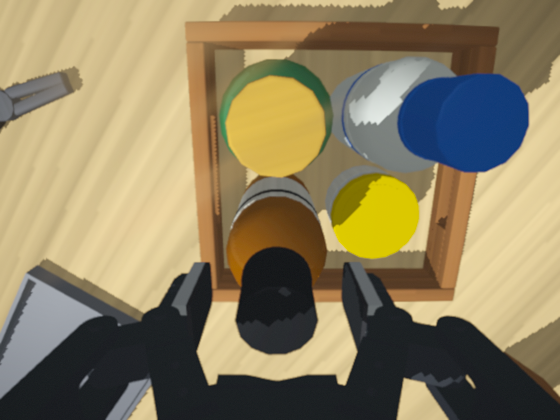

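```bash
python3 -m inch '[[[0,0,0,0,0,0,50],[0,0,0,0,0,0,40],[0,0,0,0,0,0,30],[0,0,0,0,0,0,20],[0,0,0,0,0,0,20],[0,0,0,0,0,0,20]]]' 60
python3 go.py .551 -.0587 .140 35.5
```

```text
t: 5.0
eef_pos: [0.5514, -0.0589, 0.1409]
ee_rot: [-1.572, -0.001, 0.619]
force: [0.4, -0.2, 5.3]
opening: 0.361
t 5.0 pos [ 0.5514 -0.0589  0.1409] rpy [-9.006e+01 -5.000e-02  3.549e+01] F [ 0.4 -0.2  5.3] open 0.361
turn [ 0.06 -0.01  0.05]
shift (now) mm [-0.2  0.9  0.4]  after turn mm [-0.2  0.9  0.4]
```

```bash
python3 -m inch '[[[0,-0.005,0,0,0,0,20],[0,-0.01,0,0,0,0,20],[0,-0.01,0,0,0,0,20],[0,-0.015,0,0,0,0,20],[0,-0.015,0,0,0,0,20],[0,-0.01,0,0,0,0,20],[0,-0.005,0,0,0,0,20],[0,0,0,0,0,0,20]]]'
python3 go.py .4865 -.411 .211 35.5
python3 - <<'E'
from h import *
shot('wrist','w4.png');shot('scene','s4.png')
E
```

```text
t: 5.8
eef_pos: [0.5514, -0.0589, 0.2113]
ee_rot: [-1.572, -0.001, 0.619]
force: [0.8, -0.3, -2.3]
opening: 0.357
t 5.8 pos [ 0.5514 -0.0589  0.2113] rpy [-9.008e+01 -7.000e-02  3.549e+01] F [ 0.8 -0.3 -2.3] open 0.357
turn [ 0.08 -0.01  0.07]
shift (now) mm [-257.2    0.4 -249. ]  after turn mm [-257.3    0.3 -249. ]
```

View pics/s4.png

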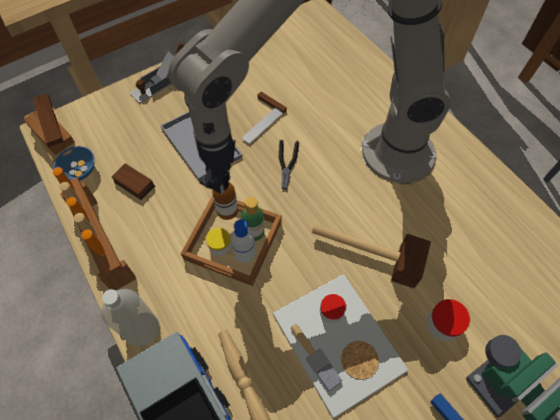

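```bash
python3 -m inch '[[[-0.01,0,-0.0097,0,0,0,20],[-0.02,0,-0.0194,0,0,0,20],[-0.03,0,-0.029,0,0,0,20],[-0.03,0,-0.029,0,0,0,20],[-0.03,0,-0.029,0,0,0,20],[-0.03,0,-0.029,0,0,0,20],[-0.03,0,-0.029,0,0,0,20],[-0.03,0,-0.029,0,0,0,20],[-0.025,0,-0.0242,0,0,0,20],[-0.015,0,-0.0145,0,0,0,20]]]'
python3 -m inch '[[[-0.007,0,-0.007,0,0,0,20],[0,0,0,0,0,0,20],[0,0,0,0,0,0,20],[0,0,0,0,0,0,20]]]'
python3 go.py .4865 -.411 .1385 35.5
python3 - <<'E'
from h import *
shot('wrist','w5.png');shot('scene','s5.png')
E
```

```text
t: 6.9
eef_pos: [0.4846, -0.4058, 0.2092]
ee_rot: [-1.57, 0.003, 0.614]
force: [0.1, 0.5, -2.9]
opening: 0.359
t: 7.3
eef_pos: [0.4873, -0.4081, 0.2105]
ee_rot: [-1.57, -0.001, 0.623]
force: [0.3, 0.8, -2.2]
opening: 0.359
t 7.3 pos [ 0.4873 -0.4081  0.2105] rpy [-8.996e+01 -6.000e-02  3.571e+01] F [ 0.3  0.8 -2.2] open 0.359
turn [-0.04  0.21  0.06]
shift (now) mm [-2.5 72.  -1.9]  after turn mm [-2.4 72.  -1.9]
```

View pics/s5.png

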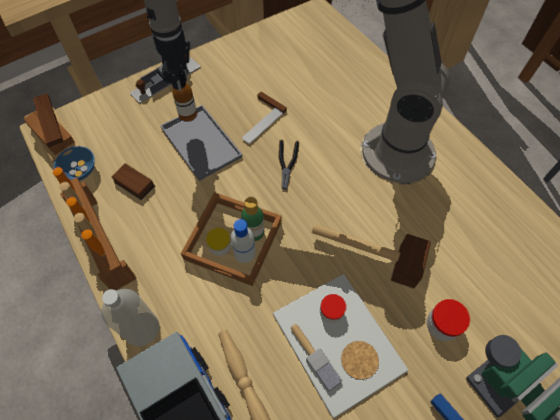

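View pics/w5.png

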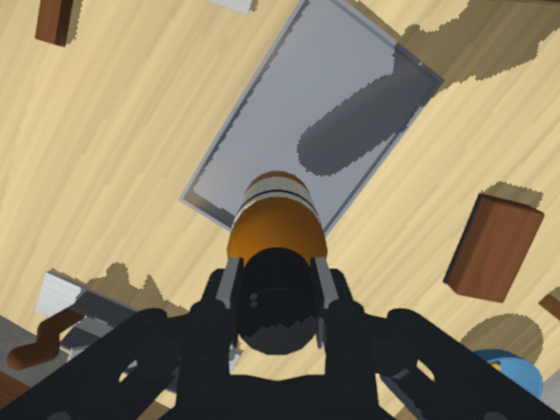

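```bash
python3 -m inch '[[[0,0.01,0,0,0,0,20],[0,0.02,0,0,0,0,20],[0,0.02,0,0,0,0,20],[0,0.01,0,0,0,0,20],[0,0.006,0,0,0,0,20],[0,0.004,0,0,0,0,20],[0,0.002,0,0,0,0,20],[0,0,0,0,0,0,20],[0,0,0,0,0,0,20]]]'
python3 go.py .4865 -.411 .1369 35.5
```

```text
t: 8.3
eef_pos: [0.4865, -0.411, 0.139]
ee_rot: [-1.572, -0.0, 0.619]
force: [-0.4, 0.8, -1.2]
opening: 0.357
t 8.3 pos [ 0.4865 -0.411   0.139 ] rpy [-9.008e+01 -2.000e-02  3.549e+01] F [-0.4  0.8 -1.2] open 0.357
turn [ 0.08 -0.01  0.02]
shift (now) mm [-0.   2.1 -0. ]  after turn mm [-0.   2.1 -0. ]
```

```bash
python3 -m inch '[[[0,0.001,0,0,0,0,20],[0,0.0005,0,0,0,0,20],[0,0,0,0,0,0,20]]]'
python3 -m inch '[[[0,0.0005,0,0,0,0,20],[0,0,0,0,0,0,20]]]'
python3 -m inch '[[[0,0.0005,0,0,0,0,20],[0,0,0,0,0,0,20]]]'
```

```text
t: 8.6
eef_pos: [0.4861, -0.4108, 0.1369]
ee_rot: [-1.571, 0.0, 0.619]
force: [-0.1, -0.5, -2.2]
opening: 0.359
t: 8.8
eef_pos: [0.4862, -0.4108, 0.1369]
ee_rot: [-1.571, 0.0, 0.62]
force: [-0.7, 0.3, 1.2]
opening: 0.36
t: 9.0
eef_pos: [0.4864, -0.411, 0.1369]
ee_rot: [-1.572, 0.0, 0.619]
force: [-1.0, 1.4, 5.3]
opening: 0.362
```

```bash
python3 -m inch '[[[0,0,0,0,0,0,40],[0,0,0,0,0,0,50],[0,0,0,0,0,0,60],[0,0,0,0,0,0,70],[0,0,0,0,0,0,70],[0,0,0,0,0,0,70]]]'
python3 - <<'E'
from h import *
shot('wrist','w6.png')
E
python3 -m inch '[[[0,-0.01,0,0,0,0,70],[0,-0.02,0,0,0,0,70],[0,-0.02,0,0,0,0,70],[0,-0.02,0,0,0,0,70],[0,-0.02,0,0,0,0,70],[0,-0.01,0,0,0,0,70]]]'
python3 go.py .561 .037 .237 -54.5
```

```text
t: 9.6
eef_pos: [0.4861, -0.4107, 0.1358]
ee_rot: [-1.571, -0.0, 0.619]
force: [0.4, -0.6, 0.1]
opening: 0.702
t: 10.25
eef_pos: [0.4871, -0.4112, 0.2387]
ee_rot: [-1.575, -0.001, 0.619]
force: [-1.2, -0.4, -0.1]
opening: 0.7
t 10.2 pos [ 0.4871 -0.4112  0.2387] rpy [-9.022e+01 -6.000e-02  3.549e+01] F [-1.2 -0.4 -0.1] open 0.700
turn [ 0.13 89.99  0.22]
shift (now) mm [320.4   0.8 322. ]  after turn mm [-322.     1.7  320.5]
```

View pics/w6.png

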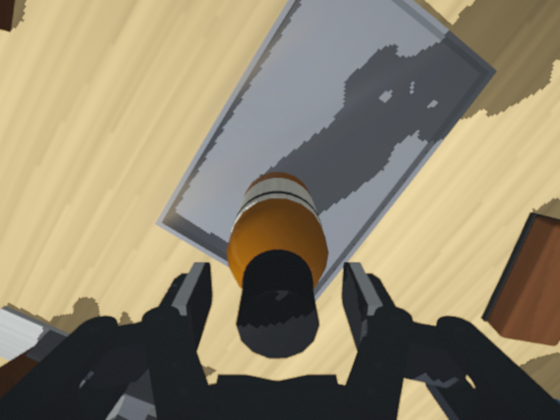

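```bash
python3 -m inch '[[[0,0,0,0,8.5,0,70],[0,0,0,0,8.5,0,70],[0,0,0,0,8.5,0,70],[0,0,0,0,8.5,0,70],[0,0,0,0,8.5,0,70],[0,0,0,0,8.5,0,70],[0,0,0,0,8.5,0,70],[0,0,0,0,8.5,0,70],[0,0,0,0,8.5,0,70],[0,0,0,0,8.5,0,70]]]'
python3 -m inch '[[[-0.01,0,0.01,0,5,0,70],[-0.025,0,0.025,0,0,0,70],[-0.035,0,0.035,0,0,0,70],[-0.035,0,0.035,0,0,0,70],[-0.035,0,0.035,0,0,0,70],[-0.035,0,0.035,0,0,0,70],[-0.035,0,0.035,0,0,0,70],[-0.035,0,0.035,0,0,0,70],[-0.03,0,0.03,0,0,0,70],[-0.025,0,0.025,0,0,0,70]]]'
python3 -m inch '[[[-0.015,0,0.014,0,0,0,70],[-0.007,0,0.006,0,0,0,70],[0,0,0,0,0,0,70],[0,0,0,0,0,0,70],[0,0,0,0,0,0,70],[0,0,0,0,0,0,70],[0,0,0,0,0,0,70],[0,0,0,0,0,0,70]]]'
python3 go.py .561 .037 .140 -54.5
python3 - <<'E'
from h import *
P=camera_params('wrist'); shot('wrist','w7.png')
for n,X in (('white',(.561,.037,.168)),('green',(.51,-.0012,.168)),('yellow',(.608,-.0165,.054))): print(n,proj('wrist',X,P)[0].round(1))
E
```

```text
t: 11.25
eef_pos: [0.486, -0.4105, 0.2358]
ee_rot: [-1.571, 0.0, -0.87]
force: [0.1, -0.4, 0.3]
opening: 0.7
t: 12.25
eef_pos: [0.5548, 0.0112, 0.2361]
ee_rot: [-1.57, 0.0, -0.949]
force: [0.0, 0.3, -0.3]
opening: 0.7
t: 13.05
eef_pos: [0.5584, 0.0369, 0.2358]
ee_rot: [-1.571, -0.0, -0.952]
force: [0.3, -0.0, 0.8]
opening: 0.697
t 13.1 pos [0.5584 0.0369 0.2358] rpy [-9.000e+01 -1.000e-02 -5.455e+01] F [ 0.3 -0.   0.8] open 0.697
turn [ 0.   -0.05  0.01]
shift (now) mm [ 1.4 95.8  2.1]  after turn mm [ 1.4 95.8  2.1]
white [279.1 227.1]
green [281.1 312.8]
yellow [352.4 178. ]
```

View pics/w7.png

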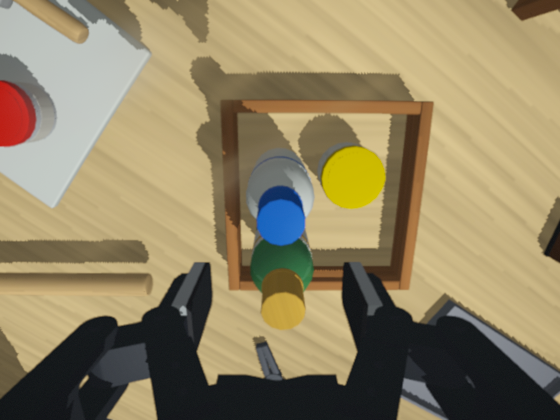

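Run:
```python
from h import *
im=cv2.imread('pics/w7.png');P=camera_params('wrist')
for p,c in ((proj('wrist',(.561,.037,.168),P)[0],(0,0,255)),(proj('wrist',(.51,-.0012,.168),P)[0],(0,0,255))): cv2.circle(im,tuple(p.round().astype(int)),1,c,-1)
for X in ((.561,.037),(.51,-.0012)):
    a=np.linspace(0,6.3,60); q=proj('wrist',[(X[0]+.016*np.cos(b),X[1]+.016*np.sin(b),.168) for b in a],P)
    cv2.polylines(im,[q.round().astype(int)],True,(0,0,255))
cv2.imwrite('pics/w7c.png',cv2.resize(im[170:345,220:380],(548,600),interpolation=cv2.INTER_CUBIC))
```

```text
(no output)
```

View pics/w7c.png

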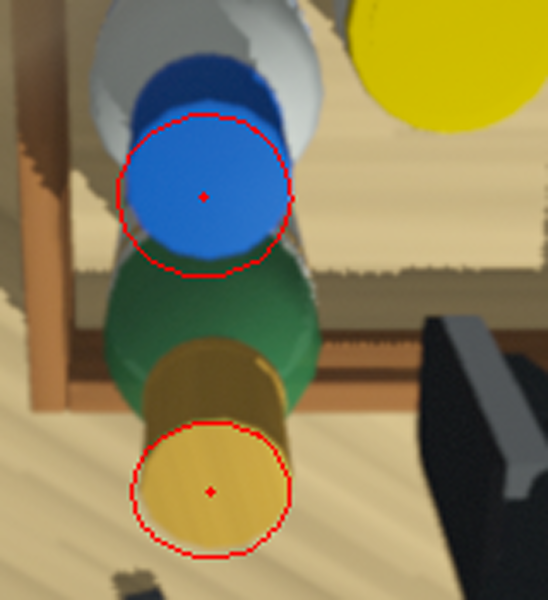

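```bash
python3 -m inch '[[[0.001,0.01,0.002,0,0,0,70],[0.001,0.02,0.002,0,0,0,70],[0,0.02,0,0,0,0,70],[0,0.02,0,0,0,0,70],[0,0.015,0,0,0,0,70],[0,0.006,0,0,0,0,70],[0,0.004,0,0,0,0,70],[0,0,0,0,0,0,70],[0,0,0,0,0,0,70]]]'
python3 go.py .563 .0378 .140 -54.5
python3 - <<'E'
from h import *
shot('wrist','w8.png')
E
```

```text
t: 14.0
eef_pos: [0.5635, 0.0382, 0.1416]
ee_rot: [-1.57, -0.001, -0.951]
force: [-0.0, -0.4, 0.1]
opening: 0.703
t 14.0 pos [0.5635 0.0382 0.1416] rpy [-8.993e+01 -5.000e-02 -5.451e+01] F [-0.  -0.4  0.1] open 0.703
turn [-0.07 -0.01  0.05]
shift (now) mm [ 0.1  1.6 -0.7]  after turn mm [ 0.1  1.6 -0.7]
```

View pics/w8.png

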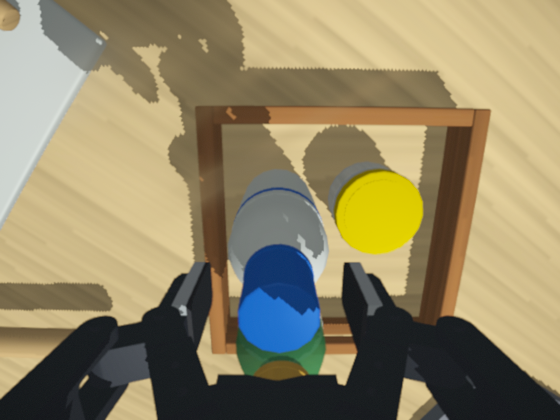

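```bash
python3 -m inch '[[[0,0.001,0,0,0,0,50],[0,0,0,0,0,0,40],[0,0,0,0,0,0,30],[0,0,0,0,0,0,20],[0,0,0,0,0,0,20],[0,0,0,0,0,0,20]]]' 60
python3 go.py
python3 -m inch '[[[0,-0.005,0,0,0,0,20],[0,-0.01,0,0,0,0,20],[0,-0.01,0,0,0,0,20],[0,-0.015,0,0,0,0,20],[0,-0.015,0,0,0,0,20],[0,-0.01,0,0,0,0,20],[0,-0.005,0,0,0,0,20],[0,0,0,0,0,0,20]]]'
python3 go.py .4865 -.301 .211 -54.5
python3 - <<'E'
from h import *
shot('wrist','w9.png');shot('scene','s9.png')
E
```

```text
t: 14.65
eef_pos: [0.5634, 0.038, 0.1404]
ee_rot: [-1.57, -0.001, -0.951]
force: [0.8, -0.1, 4.4]
opening: 0.359
t 14.7 pos [0.5634 0.038  0.1404] rpy [-8.995e+01 -6.000e-02 -5.451e+01] F [ 0.8 -0.1  4.4] open 0.359
t: 15.45
eef_pos: [0.5634, 0.0382, 0.2109]
ee_rot: [-1.569, -0.001, -0.951]
force: [0.1, 0.4, -4.0]
opening: 0.36
t 15.4 pos [0.5634 0.0382 0.2109] rpy [-8.991e+01 -7.000e-02 -5.451e+01] F [ 0.1  0.4 -4. ] open 0.360
turn [-0.09 -0.01  0.07]
shift (now) mm [ 231.6   -0.3 -259.5]  after turn mm [ 2.315e+02 -1.000e-01 -2.596e+02]
```

View pics/w9.png

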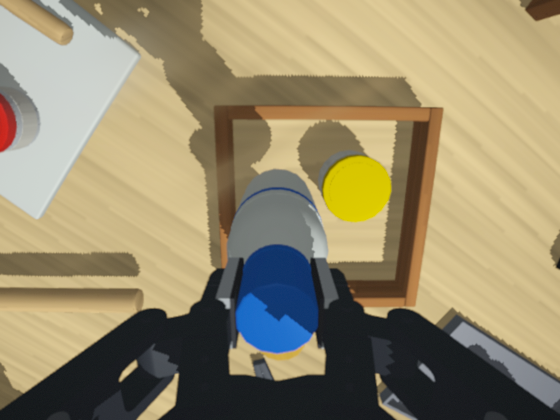

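View pics/s9.png

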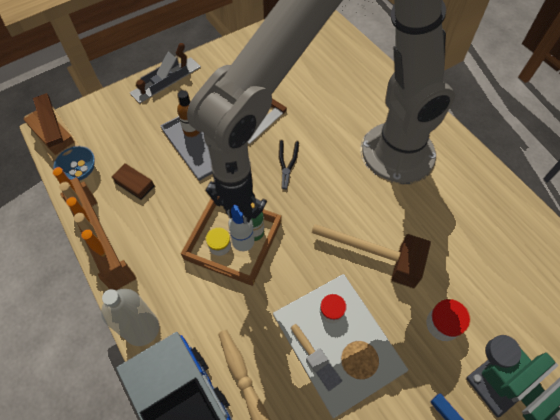

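```bash
python3 -m inch '[[[0.01,0,0,0,0,0,20],[0.02,0,0,0,0,0,20],[0.03,0,0,0,0,0,20],[0.03,0,-0.01,0,0,0,20],[0.025,0,-0.02,0,0,0,20],[0.0145,0,-0.029,0,0,0,20],[0.0145,0,-0.029,0,0,0,20],[0.0145,0,-0.029,0,0,0,20],[0.0145,0,-0.029,0,0,0,20],[0.0145,0,-0.029,0,0,0,20]]]'
python3 -m inch '[[[0.0145,0,-0.029,0,0,0,20],[0.0145,0,-0.029,0,0,0,20],[0.009,0,-0.016,0,0,0,20],[0.006,0,-0.0106,0,0,0,20],[0,0,0,0,0,0,20],[0,0,0,0,0,0,20],[0,0,0,0,0,0,20],[0,0,0,0,0,0,20]]]'
python3 go.py .4865 -.301 .1385 -54.5
```

```text
t: 16.55
eef_pos: [0.5285, -0.2197, 0.2093]
ee_rot: [-1.572, -0.001, -0.953]
force: [0.3, -0.9, -3.5]
opening: 0.354
t: 17.35
eef_pos: [0.4868, -0.2997, 0.2098]
ee_rot: [-1.57, 0.0, -0.949]
force: [-0.0, -0.6, -3.0]
opening: 0.36
t 17.4 pos [ 0.4868 -0.2997  0.2098] rpy [-8.997e+01  1.000e-02 -5.436e+01] F [-0.  -0.6 -3. ] open 0.360
turn [-0.03  0.14 -0.01]
shift (now) mm [ 0.9 71.3 -1. ]  after turn mm [ 0.9 71.3 -1. ]
```

```bash
python3 -m inch '[[[0,0.01,0,0,0,0,20],[0,0.02,0,0,0,0,20],[0,0.02,0,0,0,0,20],[0,0.01,0,0,0,0,20],[0,0.006,0,0,0,0,20],[0,0.004,0,0,0,0,20],[0,0.002,0,0,0,0,20],[0,0.001,0,0,0,0,20],[0,0,0,0,0,0,20]]]'
python3 -m inch '[[[0,0.0005,0,0,0,0,20],[0,0,0,0,0,0,20]]]'
python3 -m inch '[[[0,0.0005,0,0,0,0,20],[0,0,0,0,0,0,20]]]'
```

```text
t: 18.25
eef_pos: [0.4862, -0.3013, 0.1373]
ee_rot: [-1.57, -0.001, -0.951]
force: [-0.1, 1.0, -3.5]
opening: 0.363
t: 18.45
eef_pos: [0.486, -0.3012, 0.1366]
ee_rot: [-1.571, -0.001, -0.951]
force: [0.0, -0.1, -3.6]
opening: 0.366
t: 18.65
eef_pos: [0.4862, -0.3013, 0.1363]
ee_rot: [-1.571, -0.001, -0.951]
force: [-0.1, 0.9, -0.7]
opening: 0.358
```

```bash
python3 -m inch '[[[0,0.0005,0,0,0,0,20],[0,0,0,0,0,0,20]]]'
python3 -m inch '[[[0,0,0,0,0,0,40],[0,0,0,0,0,0,50],[0,0,0,0,0,0,60],[0,0,0,0,0,0,70],[0,0,0,0,0,0,70],[0,0,0,0,0,0,70]]]'
python3 -m inch '[[[0,-0.01,0,0,0,0,70],[0,-0.02,0,0,0,0,70],[0,-0.02,0,0,0,0,70],[0,-0.02,0,0,0,0,70],[0,-0.02,0,0,0,0,70],[0,-0.01,0,0,0,0,80]]]'
python3 - <<'E'
from h import *
shot('scene','s10.png')
E
python3 go.py .608 -.0165 .237 -90
```

```text
t: 18.85
eef_pos: [0.4863, -0.3013, 0.1363]
ee_rot: [-1.57, -0.001, -0.951]
force: [-1.2, 0.8, 5.6]
opening: 0.356
t: 19.45
eef_pos: [0.4859, -0.3011, 0.1352]
ee_rot: [-1.571, -0.0, -0.951]
force: [0.5, 0.6, 0.4]
opening: 0.697
t: 20.05
eef_pos: [0.4869, -0.3016, 0.2381]
ee_rot: [-1.569, -0.004, -0.951]
force: [0.5, 0.1, 0.2]
opening: 0.797
t 20.1 pos [ 0.4874 -0.3018  0.2389] rpy [-89.88  -0.3  -54.51] F [0.2 0.2 1.6] open 0.800
turn [-0.21 35.49  0.25]
shift (now) mm [-162.3    1.6  263.9]  after turn mm [-285.3    1.9  120.6]
```

View pics/s10.png

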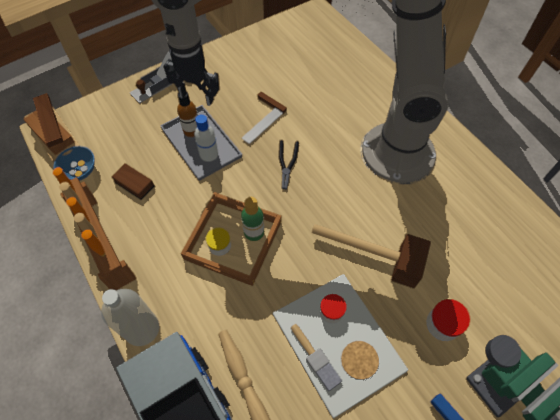

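```bash
python3 -m inch '[[[0,0,0,0,7.1,0,90],[0,0,0,0,7.1,0,90],[0,0,0,0,7.1,0,90],[0,0,0,0,7.1,0,90],[0,0,0,0,7.1,0,90],[-0.01,0,0.004,0,0,0,90],[-0.025,0,0.01,0,0,0,90],[-0.035,0,0.015,0,0,0,90],[-0.035,0,0.015,0,0,0,90],[-0.035,0,0.015,0,0,0,90]]]'
python3 -m inch '[[[-0.035,0,0.015,0,0,0,90],[-0.035,0,0.015,0,0,0,90],[-0.035,0,0.015,0,0,0,90],[-0.02,0,0.009,0,0,0,90],[-0.012,0,0.005,0,0,0,90],[-0.008,0,0.0026,0,0,0,90],[0,0,0,0,0,0,90],[0,0,0,0,0,0,90],[0,0,0,0,0,0,90],[0,0,0,0,0,0,90]]]'
python3 go.py .608 -.0165 .12 -90
python3 - <<'E'
from h import *
P=camera_params('wrist'); im=shot('wrist','w11.png')[:,:,::-1].copy()
hsv=cv2.cvtColor(im,cv2.COLOR_BGR2HSV).astype(int);h,s,v=hsv[...,0],hsv[...,1],hsv[...,2]
k,l,st,c=cv2.connectedComponentsWithStats(((h>24)&(h<33)&(s>160)).astype(np.uint8)); i=1+np.argmax(st[1:,4])
print(st[i],c[i],onz('wrist',*c[i],.054,P))
E
```

```text
t: 21.1
eef_pos: [0.5453, -0.1587, 0.235]
ee_rot: [-1.571, 0.0, -1.567]
force: [0.8, -0.0, 0.0]
opening: 0.902
t: 22.1
eef_pos: [0.6063, -0.0175, 0.2354]
ee_rot: [-1.571, -0.001, -1.573]
force: [-0.1, 0.5, -0.4]
opening: 0.9
t 22.1 pos [ 0.6063 -0.0175  0.2354] rpy [-9.000e+01 -4.000e-02 -9.012e+01] F [-0.1  0.5 -0.4] open 0.900
turn [-0.   -0.12  0.04]
shift (now) mm [ -1.1 115.4   1.7]  after turn mm [ -1.  115.4   1.7]
[ 245  153   64   63 3097] [277.20471424 183.81369067] [ 0.6099091  -0.01792008  0.054     ]
```

View pics/w11.png

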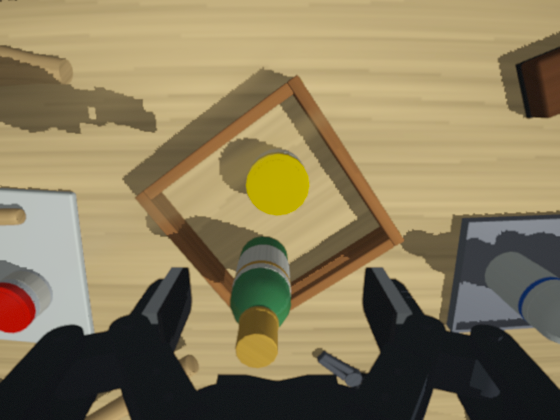

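```bash
python3 -m inch '[[[0,0.01,0.001,0,0,0,90],[0,0.025,0.0015,0,0,0,90],[0,0.035,0,0,0,0,90],[0,0.035,0,0,0,0,90],[0,0.035,0,0,0,0,90],[0,0.025,0,0,0,0,90],[0,0.015,0,0,0,0,90],[0,0.01,0,0,0,0,90],[0,0,0,0,0,0,90],[0,0,0,0,0,0,90]]]'
python3 go.py .609 -.0175 .022 -90
python3 - <<'E'
from h import *
shot('wrist','w12.png')
E
```

```text
t: 23.15
eef_pos: [0.61, -0.0161, 0.0462]
ee_rot: [-1.569, -0.0, -1.571]
force: [-0.8, 0.2, 0.4]
opening: 0.9
t 23.1 pos [ 0.61   -0.0161  0.0462] rpy [-89.89  -0.   -90.01] F [-0.8  0.2  0.4] open 0.900
turn [-0.11 -0.01  0.  ]
shift (now) mm [ 1.4 24.2 -1. ]  after turn mm [ 1.4 24.2 -1. ]
```

View pics/w12.png

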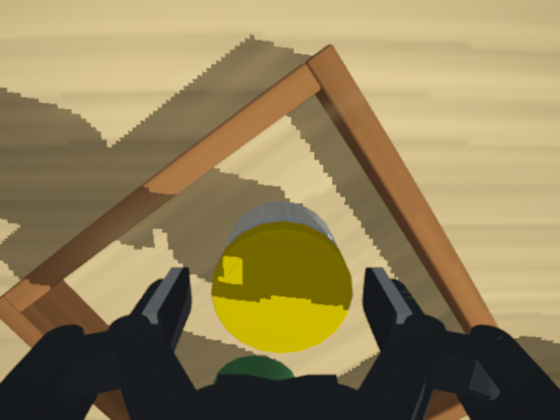

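```bash
python3 -m inch '[[[0.0015,0.01,0,0,0,0,90],[0,0.008,0,0,0,0,90],[0,0.004,0,0,0,0,90],[0,0.002,0,0,0,0,90],[0,0,0,0,0,0,90]]]'
python3 -m inch '[[[0,0,0,0,0,0,80],[0,0,0,0,0,0,70],[0,0,0,0,0,0,60],[0,0,0,0,0,0,55],[0,0,0,0,0,0,55]]]' 40
python3 go.py
python3 -m inch '[[[0,-0.005,0,0,0,0,55],[0,-0.01,0,0,0,0,55],[0,-0.02,0,0,0,0,55],[0,-0.02,0,0,0,0,55],[0,-0.02,0,0,0,0,55],[0,-0.01,0,0,0,0,55],[0,-0.005,0,0,0,0,55],[0,0,0,0,0,0,55]]]'
python3 go.py .4788 .4236 .122 0
python3 - <<'E'
from h import *
shot('wrist','w13.png');shot('scene','s13.png')
E
```

```text
t: 23.7
eef_pos: [0.6087, -0.0176, 0.0208]
ee_rot: [-1.572, -0.0, -1.571]
force: [0.2, 0.6, -0.1]
opening: 0.901
t: 24.2
eef_pos: [0.6095, -0.0176, 0.0218]
ee_rot: [-1.57, -0.0, -1.571]
force: [-0.6, -0.1, 4.1]
opening: 0.71
t 24.2 pos [ 0.6095 -0.0176  0.0218] rpy [-8.994e+01 -1.000e-02 -9.000e+01] F [-0.6 -0.1  4.1] open 0.710
t: 25.0
eef_pos: [0.6091, -0.0176, 0.1117]
ee_rot: [-1.57, -0.0, -1.571]
force: [-0.6, -0.4, -1.5]
opening: 0.71
t 25.0 pos [ 0.6091 -0.0176  0.1117] rpy [-8.996e+01 -1.000e-02 -9.001e+01] F [-0.6 -0.4 -1.5] open 0.710
turn [-2.000e-02 -9.001e+01  4.000e-02]
shift (now) mm [-441.2  -10.5 -130.4]  after turn mm [-130.3  -10.3  441.2]
```

View pics/w13.png

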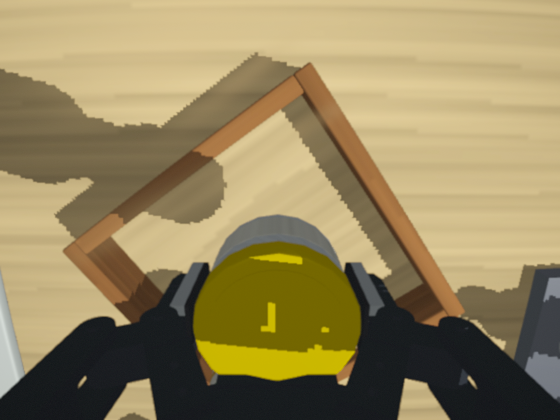

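View pics/s13.png

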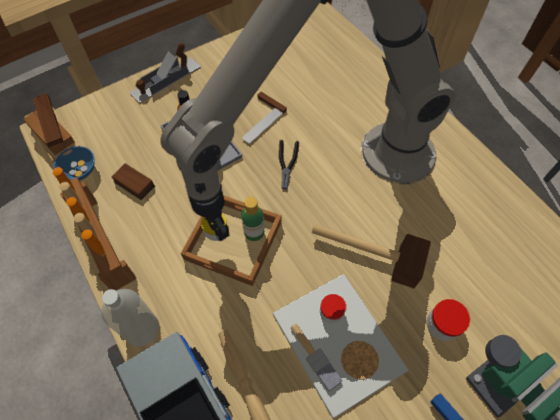

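```bash
python3 -m inch '[[[0,-0.003,0,0,-7.5,0,55],[0,-0.004,0,0,-7.5,0,55],[0,-0.003,0,0,-7.5,0,55],[0,0,0,0,-7.5,0,55],[0,0,0,0,-7.5,0,55],[0,0,0,0,-7.5,0,55]]]'
python3 go.py .4790 .4236 .122 -45
```

```text
t: 25.7
eef_pos: [0.6082, -0.0177, 0.12]
ee_rot: [-1.572, 0.002, -0.78]
force: [-0.4, -0.7, -1.2]
opening: 0.713
t 25.7 pos [ 0.6082 -0.0177  0.12  ] rpy [-9.009e+01  9.000e-02 -4.470e+01] F [-0.4 -0.7 -1.2] open 0.713
turn [ 0.09  0.3  -0.09]
shift (now) mm [-402.2   -1.7  222.8]  after turn mm [-403.4   -2.   220.7]
```

```bash
python3 -m inch '[[[-0.01,0,0.0055,0,0,0,55],[-0.025,0,0.0137,0,0,0,55],[-0.035,0,0.0192,0,0,0,55],[-0.035,0,0.0192,0,0,0,55],[-0.035,0,0.0192,0,0,0,55],[-0.035,0,0.0192,0,0,0,55],[-0.035,0,0.0192,0,0,0,55],[-0.035,0,0.0192,0,0,0,55],[-0.035,0,0.0192,0,0,0,55],[-0.035,0,0.0192,0,0,0,55]]]'
python3 -m inch '[[[-0.035,0,0.0192,0,0,0,55],[-0.025,0,0.0137,0,0,0,55],[-0.015,0,0.0082,0,0,0,55],[-0.008,0,0.0044,0,0,0,55],[-0.005,0,0.0027,0,0,0,55],[0,0,0,0,0,0,55],[0,0,0,0,0,0,55],[0,0,0,0,0,0,55],[0,0,0,0,0,0,55]]]'
python3 go.py .4790 .4236 .033 -45
python3 - <<'E'
from h import *
P=camera_params('wrist');shot('wrist','w14.png')
q=proj('wrist',[(.479+.045*np.cos(b),.4236+.045*np.sin(b),.016) for b in np.linspace(0,6.28,80)],P)
im=cv2.imread('pics/w14.png');cv2.polylines(im,[q.round().astype(int)],True,(0,0,255));cv2.imwrite('pics/w14c.png',im)
E
```

```text
t: 26.7
eef_pos: [0.5067, 0.3293, 0.1206]
ee_rot: [-1.572, 0.001, -0.788]
force: [0.9, -1.6, -1.7]
opening: 0.713
t: 27.6
eef_pos: [0.4811, 0.4225, 0.1213]
ee_rot: [-1.571, -0.001, -0.787]
force: [-0.2, -0.1, -2.0]
opening: 0.709
t 27.6 pos [0.4811 0.4225 0.1213] rpy [-9.001e+01 -4.000e-02 -4.511e+01] F [-0.2 -0.1 -2. ] open 0.709
turn [ 0.01 -0.11  0.04]
shift (now) mm [-2.3 88.3 -0.7]  after turn mm [-2.2 88.3 -0.7]
```

View pics/w14c.png

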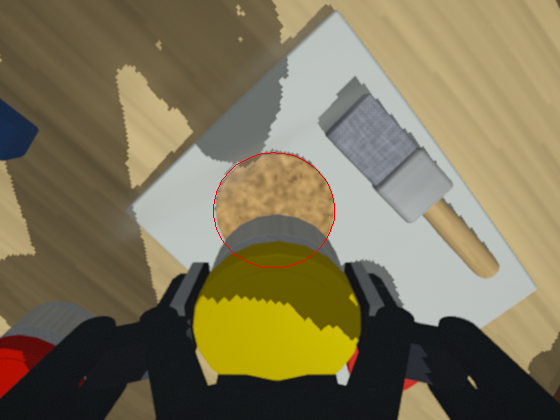

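```bash
python3 -m inch '[[[-0.002,0.01,0,0,0,0,55],[0,0.02,0,0,0,0,55],[0,0.025,0,0,0,0,55],[0,0.015,0,0,0,0,55],[0,0.01,0,0,0,0,55],[0,0.005,0,0,0,0,55],[0,0.003,0,0,0,0,55],[0,0,0,0,0,0,55],[0,0,0,0,0,0,55]]]'
python3 go.py .4790 .4236 .030 -45
```

```text
t: 28.55
eef_pos: [0.4794, 0.4255, 0.0341]
ee_rot: [-1.569, -0.0, -0.786]
force: [0.7, 1.1, -1.1]
opening: 0.712
t 28.6 pos [0.4794 0.4255 0.0341] rpy [-8.992e+01 -1.000e-02 -4.501e+01] F [ 0.7  1.1 -1.1] open 0.712
turn [-0.08 -0.01  0.01]
shift (now) mm [ 1.1  4.1 -1.7]  after turn mm [ 1.1  4.1 -1.7]
```

```bash
python3 -m inch '[[[0.001,0.002,-0.0015,0,0,0,55],[0,0.001,0,0,0,0,55],[0,0.0005,0,0,0,0,55],[0,0,0,0,0,0,55]]]'
python3 -m inch '[[[0,0.0005,0,0,0,0,55],[0,0,0,0,0,0,55]]]'
python3 -m inch '[[[0,0.0005,0,0,0,0,55],[0,0,0,0,0,0,55]]]'
```

```text
t: 28.95
eef_pos: [0.4787, 0.4232, 0.0299]
ee_rot: [-1.571, -0.0, -0.786]
force: [0.4, -0.8, -0.5]
opening: 0.71
t: 29.15
eef_pos: [0.4787, 0.4232, 0.0298]
ee_rot: [-1.571, -0.001, -0.786]
force: [-1.3, -2.4, 4.5]
opening: 0.71
t: 29.35
eef_pos: [0.4787, 0.4232, 0.0298]
ee_rot: [-1.571, -0.001, -0.786]
force: [-2.4, -2.8, 8.1]
opening: 0.712
```

```bash
python3 -m inch '[[[0,0,0,0,0,0,74],[0,0,0,0,0,0,78],[0,0,0,0,0,0,84],[0,0,0,0,0,0,90],[0,0,0,0,0,0,90],[0,0,0,0,0,0,90]]]'
python3 -m inch '[[[0,-0.01,0,0,0,0,90],[0,-0.02,0,0,0,0,90],[0,-0.025,0,0,0,0,90],[0,-0.025,0,0,0,0,90],[0,-0.015,0,0,0,0,90],[0,-0.005,0,0,0,0,90],[0,0,0,0,0,0,90],[0,0,0,0,0,0,90]]]'
python3 - <<'E'
from h import *
P=camera_params('wrist');im=shot('wrist','w15.png')[:,:,::-1].copy(); shot('scene','s15.png')
hsv=cv2.cvtColor(im,cv2.COLOR_BGR2HSV).astype(int);h,s,v=hsv[...,0],hsv[...,1],hsv[...,2]
k,l,st,c=cv2.connectedComponentsWithStats(((h>24)&(h<33)&(s>160)).astype(np.uint8)); i=1+np.argmax(st[1:,4])
print(st[i],c[i],onz('wrist',*c[i],.062,P))
E
python3 go.py .466 .292 .13 -25
```

```text
t: 29.95
eef_pos: [0.4786, 0.4233, 0.0286]
ee_rot: [-1.571, -0.0, -0.786]
force: [0.4, 0.1, -0.4]
opening: 0.901
t: 30.75
eef_pos: [0.4781, 0.4226, 0.1276]
ee_rot: [-1.573, -0.0, -0.785]
force: [-0.6, -0.3, -1.2]
opening: 0.897
[ 229  181   96   92 6854] [276.60606945 226.53545375] [0.48035292 0.42496837 0.062     ]
t 30.9 pos [0.478  0.4226 0.1273] rpy [-90.15  -0.   -45.  ] F [-0.   0.1 -0.3] open 0.898
turn [  0.15 -20.    -0.03]
shift (now) mm [  83.8   -2.4 -100.8]  after turn mm [  44.3   -2.7 -123.4]
```

View pics/w15.png

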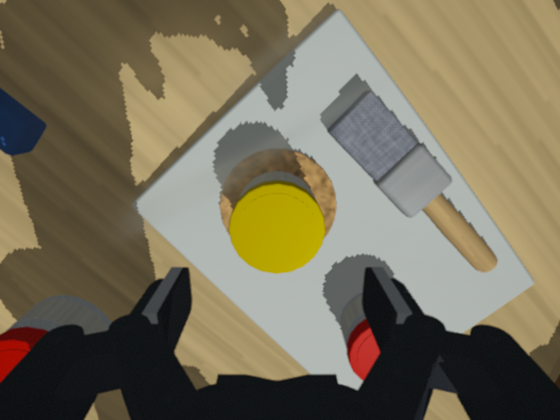

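View pics/s15.png

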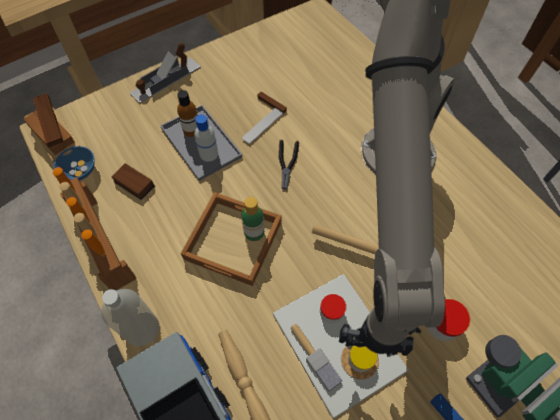

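```bash
python3 -m inch '[[[0,0,0,0,7.5,0,90],[0,0,0,0,7.5,0,90],[0,0,0,0,7.5,0,90],[0,0,0,0,7.5,0,90],[0,0,0,0,7.5,0,90],[0,0,0,0,7.5,0,90],[0,0,0,0,0,0,90]]]'
python3 go.py .466 .292 .13 -90
```

```text
t: 31.55
eef_pos: [0.4781, 0.423, 0.1278]
ee_rot: [-1.572, -0.001, -1.57]
force: [-0.2, 0.2, 0.6]
opening: 0.901
t 31.6 pos [0.4781 0.423  0.1278] rpy [-9.006e+01 -9.000e-02 -8.998e+01] F [-0.2  0.2  0.6] open 0.901
turn [0.06 0.02 0.09]
shift (now) mm [131.   -2.  -12.2]  after turn mm [131.   -2.2 -12.1]
```

```bash
python3 -m inch '[[[0.01,0,-0.001,0,0,0,90],[0.025,0,-0.002,0,0,0,90],[0.035,0,-0.004,0,0,0,90],[0.03,0,-0.003,0,0,0,90],[0.015,0,-0.001,0,0,0,90],[0.01,0,-0.001,0,0,0,90],[0.006,0,0,0,0,0,90],[0,0,0,0,0,0,90],[0,0,0,0,0,0,90],[0,0,0,0,0,0,90]]]'
python3 - <<'E'
from h import *
P=camera_params('wrist');im=shot('wrist','w16.png')[:,:,::-1].copy()
hsv=cv2.cvtColor(im,cv2.COLOR_BGR2HSV).astype(int);h,s,v=hsv[...,0],hsv[...,1],hsv[...,2]
k,l,st,c=cv2.connectedComponentsWithStats((((h<5)|(h>174))&(s>170)).astype(np.uint8)); i=1+np.argmax(st[1:,4])
print(st[i],c[i],onz('wrist',*c[i],.058,P))
E
python3 go.py .466 .292 .026 -90
```

```text
t: 32.55
eef_pos: [0.4665, 0.2937, 0.1288]
ee_rot: [-1.571, 0.001, -1.569]
force: [-0.1, 0.5, -0.2]
opening: 0.9
[ 235  180   93   89 6465] [281.12761021 224.35993813] [0.46922298 0.29118613 0.058     ]
t 32.6 pos [0.4665 0.2935 0.1288] rpy [-9.000e+01  4.000e-02 -8.992e+01] F [0.  0.4 0.3] open 0.902
turn [-0.    0.08 -0.04]
shift (now) mm [  1.6 102.8  -0.5]  after turn mm [  1.5 102.8  -0.5]
```

View pics/w16.png

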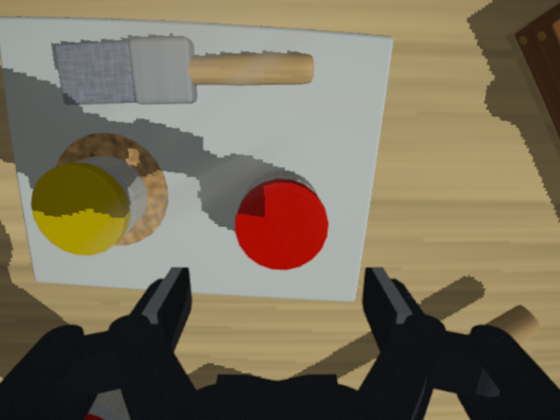

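```bash
python3 -m inch '[[[0.001,0.01,0.001,0,0,0,90],[0.001,0.02,0.0005,0,0,0,90],[0,0.03,0,0,0,0,90],[0,0.02,0,0,0,0,90],[0,0.01,0,0,0,0,90],[0,0.006,0,0,0,0,90],[0,0.004,0,0,0,0,90],[0,0.002,0,0,0,0,90],[0,0,0,0,0,0,90],[0,0,0,0,0,0,90]]]'
python3 go.py .468 .2915 .026 -90
python3 -m inch '[[[0,0,0,0,0,0,80],[0,0,0,0,0,0,70],[0,0,0,0,0,0,60],[0,0,0,0,0,0,55],[0,0,0,0,0,0,55]]]' 40
python3 go.py
python3 -m inch '[[[0,-0.005,0,0,0,0,55],[0,-0.01,0,0,0,0,55],[0,-0.02,0,0,0,0,55],[0,-0.025,0,0,0,0,55],[0,-0.025,0,0,0,0,55],[0,-0.01,0,0,0,0,55],[0,-0.005,0,0,0,0,55],[0,0,0,0,0,0,55]]]'
python3 go.py .609 -.0176 .126 -90
python3 - <<'E'
from h import *
shot('wrist','w17.png')
E
```

```text
t: 33.6
eef_pos: [0.4686, 0.2906, 0.0274]
ee_rot: [-1.57, 0.001, -1.571]
force: [-1.2, 0.4, 0.7]
opening: 0.9
t 33.6 pos [0.4686 0.2906 0.0274] rpy [-8.993e+01  3.000e-02 -9.001e+01] F [-1.2  0.4  0.7] open 0.900
turn [-0.07 -0.01 -0.03]
shift (now) mm [-0.9  1.4 -0.6]  after turn mm [-0.9  1.4 -0.6]
t: 34.1
eef_pos: [0.4684, 0.2905, 0.0275]
ee_rot: [-1.57, 0.0, -1.571]
force: [-1.4, -0.9, 5.6]
opening: 0.714
t 34.1 pos [0.4684 0.2905 0.0275] rpy [-8.996e+01  1.000e-02 -9.001e+01] F [-1.4 -0.9  5.6] open 0.714
t: 34.9
eef_pos: [0.4681, 0.2902, 0.1268]
ee_rot: [-1.571, -0.0, -1.571]
force: [-0.4, 0.3, -0.9]
opening: 0.712
t 34.9 pos [0.4681 0.2902 0.1268] rpy [-8.998e+01 -1.000e-02 -9.001e+01] F [-0.4  0.3 -0.9] open 0.712
turn [-0.02 -0.01  0.01]
shift (now) mm [307.7   0.9 141. ]  after turn mm [307.8   0.8 140.9]
```

View pics/w17.png

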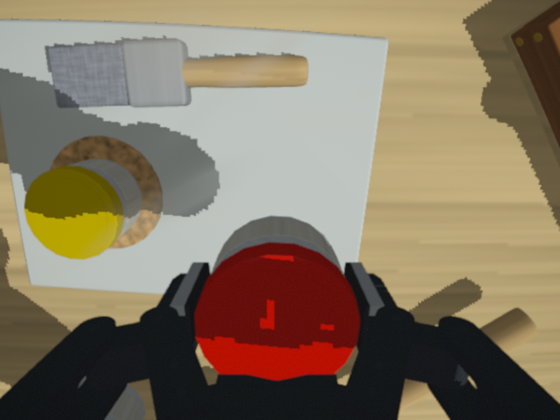

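```bash
python3 -m inch '[[[0.01,0,0.01,0,0,0,55],[0.025,0,0.02,0,0,0,55],[0.033,0,0.025,0,0,0,55],[0.033,0,0.025,0,0,0,55],[0.033,0,0.025,0,0,0,55],[0.035,0,0.012,0,0,0,55],[0.035,0,0.012,0,0,0,55],[0.035,0,0.012,0,0,0,55],[0.03,0,0,0,0,0,55],[0.02,0,0,0,0,0,55]]]'
python3 -m inch '[[[0.012,0,0,0,0,0,55],[0.0067,0,0,0,0,0,55],[0,0,0,0,0,0,55],[0,0,0,0,0,0,55],[0,0,0,0,0,0,55],[0,0,0,0,0,0,55],[0,0,0,0,0,0,55]]]'
python3 go.py .609 -.0176 .026 -90
python3 - <<'E'
from h import *
shot('wrist','w18.png')
E
```

```text
t: 35.95
eef_pos: [0.6087, -0.004, 0.1252]
ee_rot: [-1.573, -0.002, -1.575]
force: [0.7, -0.3, -1.8]
opening: 0.715
t: 36.65
eef_pos: [0.6091, -0.0166, 0.1269]
ee_rot: [-1.571, 0.0, -1.57]
force: [0.4, 0.0, -1.5]
opening: 0.711
t 36.6 pos [ 0.6091 -0.0166  0.1269] rpy [-8.999e+01  1.000e-02 -8.993e+01] F [ 0.4  0.  -1.5] open 0.711
turn [-0.01  0.07 -0.01]
shift (now) mm [ 1.000e+00  1.009e+02 -1.000e-01]  after turn mm [ 1.000e+00  1.009e+02 -1.000e-01]
```

View pics/w18.png

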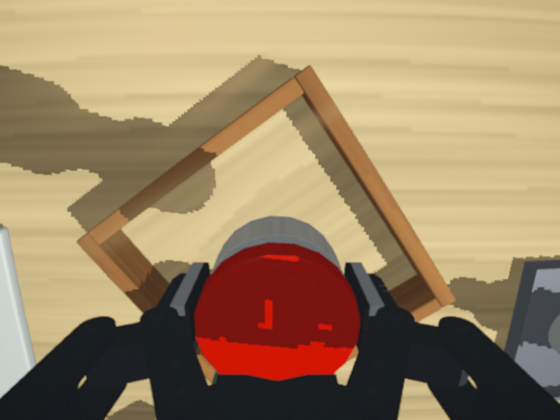

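```bash
python3 -m inch '[[[0,0.01,0,0,0,0,55],[0,0.02,0,0,0,0,55],[0,0.03,0,0,0,0,55],[0,0.02,0,0,0,0,55],[0,0.01,0,0,0,0,55],[0,0.006,0,0,0,0,55],[0,0.003,0,0,0,0,55],[0,0.001,0,0,0,0,55],[0,0,0,0,0,0,55],[0,0,0,0,0,0,55]]]'
python3 go.py .609 -.0176 .0235 -90
```

```text
t: 37.7
eef_pos: [0.6097, -0.0174, 0.0276]
ee_rot: [-1.569, -0.0, -1.571]
force: [0.2, 0.1, -1.1]
opening: 0.712
t 37.7 pos [ 0.6097 -0.0174  0.0276] rpy [-8.990e+01 -1.000e-02 -9.001e+01] F [ 0.2  0.1 -1.1] open 0.712
turn [-0.1  -0.01  0.01]
shift (now) mm [ 0.2  4.1 -0.8]  after turn mm [ 0.2  4.1 -0.7]
```

```bash
python3 -m inch '[[[0,0.002,0,0,0,0,55],[0,0.0015,0,0,0,0,55],[0,0,0,0,0,0,55]]]'
python3 -m inch '[[[0,0.0005,0,0,0,0,55],[0,0,0,0,0,0,55]]]'
python3 -m inch '[[[0,0.0005,0,0,0,0,55],[0,0,0,0,0,0,55]]]'
python3 -m inch '[[[0,0.0005,0,0,0,0,55],[0,0,0,0,0,0,55]]]'
```

```text
t: 38.0
eef_pos: [0.6093, -0.0175, 0.0236]
ee_rot: [-1.57, -0.0, -1.571]
force: [-0.9, -0.3, -0.0]
opening: 0.711
t: 38.2
eef_pos: [0.6093, -0.0175, 0.0235]
ee_rot: [-1.571, -0.0, -1.571]
force: [-1.9, -0.5, 4.9]
opening: 0.711
t: 38.4
eef_pos: [0.6093, -0.0175, 0.0235]
ee_rot: [-1.571, -0.0, -1.571]
force: [-2.8, 0.4, 8.8]
opening: 0.712
t: 38.6
eef_pos: [0.6093, -0.0175, 0.0235]
ee_rot: [-1.571, -0.001, -1.571]
force: [-4.8, -0.1, 11.7]
opening: 0.713
```

```bash
python3 -m inch '[[[0,0,0,0,0,0,74],[0,0,0,0,0,0,78],[0,0,0,0,0,0,84],[0,0,0,0,0,0,90],[0,0,0,0,0,0,90],[0,0,0,0,0,0,90]]]'
python3 -m inch '[[[0,-0.01,0,0,0,0,90],[0,-0.025,0,0,0,0,90],[0,-0.04,0,0,0,0,90],[0,-0.04,0,0,0,0,90],[0,-0.04,0,0,0,0,90],[0,-0.035,0,0,0,0,90],[0,-0.02,0,0,0,0,90],[0,-0.005,0,0,0,0,70],[0,0,0,0,0,0,70],[0,0,0,0,0,0,70]]]'
python3 - <<'E'
from h import *
P=camera_params('wrist');im=shot('wrist','w19.png')[:,:,::-1].copy(); shot('top','t19.png'); shot('scene','s19.png')
hsv=cv2.cvtColor(im,cv2.COLOR_BGR2HSV).astype(int);h,s,v=hsv[...,0],hsv[...,1],hsv[...,2]
m=(((h<5)|(h>174))&(s>170)); m[:,:150]=0
k,l,st,c=cv2.connectedComponentsWithStats(m.astype(np.uint8)); i=1+np.argmax(st[1:,4])
print(st[i],c[i],onz('wrist',*c[i],.054,P))
E
python3 go.py .4865 -.301 .238 -54.5
```

```text
t: 39.2
eef_pos: [0.609, -0.0175, 0.0216]
ee_rot: [-1.571, -0.0, -1.571]
force: [-1.0, -0.6, -0.5]
opening: 0.903
t: 40.2
eef_pos: [0.6081, -0.0175, 0.2353]
ee_rot: [-1.573, -0.0, -1.571]
force: [0.2, 0.0, -0.5]
opening: 0.7
[ 246  156   62   61 2816] [277.37819602 187.05042614] [ 0.60806633 -0.01797159  0.054     ]
t 40.4 pos [ 0.6082 -0.0175  0.2351] rpy [-90.17  -0.   -90.  ] F [ 0.2  0.1 -0.5] open 0.698
turn [  0.17 -35.5   -0.05]
shift (now) mm [ 283.5   -2.5 -121.7]  after turn mm [ 160.1   -2.9 -263.7]
```

View pics/w19.png

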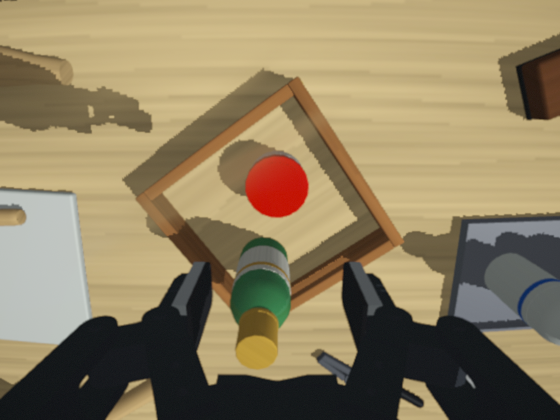

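View pics/t19.png

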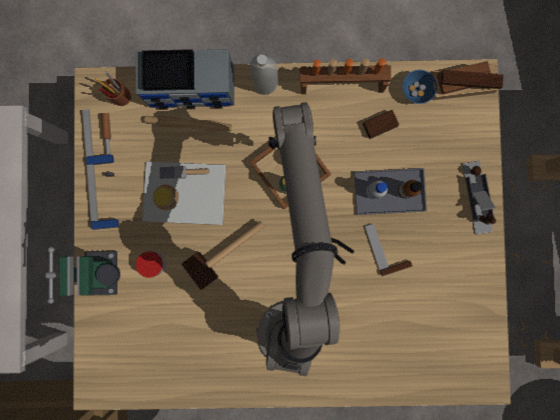

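View pics/s19.png

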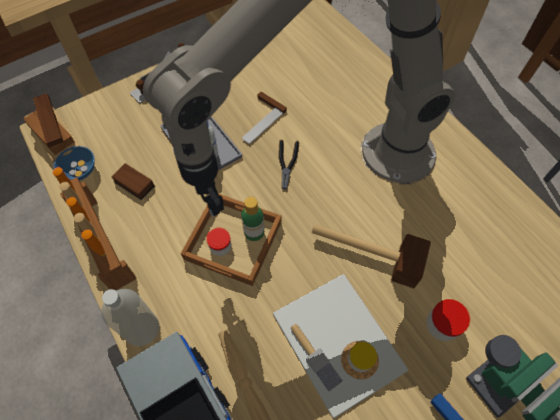

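```bash
python3 -m inch '[[[0,0,0,0,-7.1,0,70],[0,0,0,0,-7.1,0,70],[0,0,0,0,-7.1,0,70],[0,0,0,0,-7.1,0,70],[0,0,0,0,-7.1,0,70],[0.006,0,-0.01,0,0,0,70],[0.015,0,-0.025,0,0,0,70],[0.021,0,-0.035,0,0,0,70],[0.021,0,-0.035,0,0,0,70],[0.021,0,-0.035,0,0,0,70]]]'
python3 -m inch '[[[0.021,0,-0.035,0,0,0,70],[0.021,0,-0.035,0,0,0,70],[0.016,0,-0.025,0,0,0,70],[0.01,0,-0.016,0,0,0,70],[0.005,0,-0.008,0,0,0,70],[0.003,0,-0.004,0,0,0,70],[0,0,0,0,0,0,70],[0,0,0,0,0,0,70],[0,0,0,0,0,0,70],[0,0,0,0,0,0,70]]]'
python3 go.py .4863 -.3013 .1363 -54.5
python3 - <<'E'
from h import *
shot('wrist','w20.png')
E
```

```text
t: 41.35
eef_pos: [0.5422, -0.1693, 0.2362]
ee_rot: [-1.572, 0.0, -0.955]
force: [0.6, 0.4, -0.9]
opening: 0.7
t: 42.35
eef_pos: [0.4884, -0.2994, 0.2368]
ee_rot: [-1.571, 0.0, -0.95]
force: [0.1, 0.3, -0.2]
opening: 0.698
t 42.4 pos [ 0.4884 -0.2994  0.2368] rpy [-89.99   0.   -54.41] F [ 0.1  0.3 -0.2] open 0.698
turn [-0.01  0.09 -0.  ]
shift (now) mm [  0.3 100.5  -2.8]  after turn mm [  0.3 100.5  -2.8]
```

View pics/w20.png

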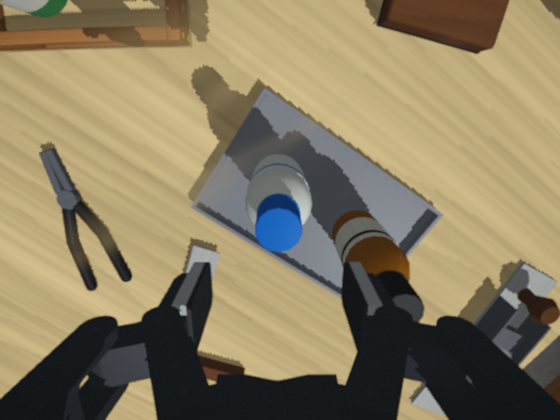

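```bash
python3 -m inch '[[[0,0.01,-0.001,0,0,0,70],[0,0.02,-0.001,0,0,0,70],[0,0.025,0,0,0,0,70],[0,0.02,0,0,0,0,70],[0,0.012,0,0,0,0,70],[0,0.008,0,0,0,0,70],[0,0.004,0,0,0,0,70],[0,0.0005,0,0,0,0,70],[0,0,0,0,0,0,70],[0,0,0,0,0,0,70]]]'
python3 go.py .4863 -.3013 .1363 -54.5
```

```text
t: 43.4
eef_pos: [0.4868, -0.3019, 0.1381]
ee_rot: [-1.57, -0.002, -0.951]
force: [-0.6, -0.1, -0.5]
opening: 0.703
t 43.4 pos [ 0.4868 -0.3019  0.1381] rpy [-89.96  -0.09 -54.51] F [-0.6 -0.1 -0.5] open 0.703
turn [-0.04 -0.01  0.09]
shift (now) mm [-0.7  1.8 -0. ]  after turn mm [-0.7  1.8 -0. ]
```

```bash
python3 -m inch '[[[-0.0005,0.0015,0,0,0,0,60],[0,0,0,0,0,0,50],[0,0,0,0,0,0,40],[0,0,0,0,0,0,30],[0,0,0,0,0,0,20],[0,0,0,0,0,0,20],[0,0,0,0,0,0,20]]]' 60
python3 go.py
python3 -m inch '[[[0,-0.005,0,0,0,0,20],[0,-0.01,0,0,0,0,20],[0,-0.015,0,0,0,0,20],[0,-0.015,0,0,0,0,20],[0,-0.015,0,0,0,0,20],[0,-0.01,0,0,0,0,20],[0,-0.005,0,0,0,0,20],[0,0,0,0,0,0,20]]]'
python3 go.py .5634 .038 .211 -54.5
python3 - <<'E'
from h import *
shot('wrist','w21.png')
E
```

```text
t: 44.1
eef_pos: [0.4863, -0.3015, 0.1362]
ee_rot: [-1.57, -0.001, -0.951]
force: [1.1, -1.6, 2.7]
opening: 0.359
t 44.1 pos [ 0.4863 -0.3015  0.1362] rpy [-8.998e+01 -7.000e-02 -5.451e+01] F [ 1.1 -1.6  2.7] open 0.359
t: 44.9
eef_pos: [0.4861, -0.3012, 0.2113]
ee_rot: [-1.571, -0.001, -0.951]
force: [0.5, 0.3, -2.8]
opening: 0.36
t 44.9 pos [ 0.4861 -0.3012  0.2113] rpy [-8.998e+01 -5.000e-02 -5.450e+01] F [ 0.5  0.3 -2.8] open 0.360
turn [-0.02 -0.    0.05]
shift (now) mm [-2.312e+02  2.000e-01  2.599e+02]  after turn mm [-231.2    0.3  259.9]
```

View pics/w21.png

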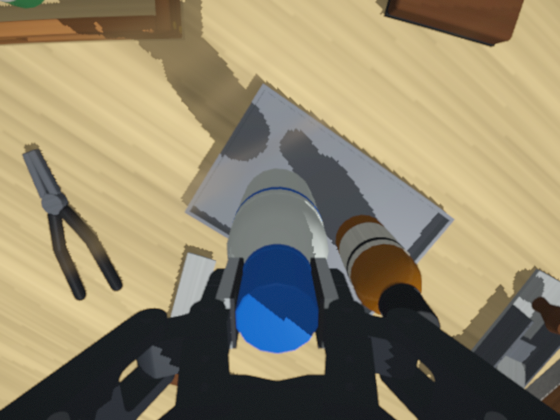

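```bash
python3 -m inch '[[[-0.006,0,0.0106,0,0,0,20],[-0.009,0,0.016,0,0,0,20],[-0.0145,0,0.029,0,0,0,20],[-0.0145,0,0.029,0,0,0,20],[-0.0145,0,0.029,0,0,0,20],[-0.0145,0,0.029,0,0,0,20],[-0.0145,0,0.029,0,0,0,20],[-0.0145,0,0.029,0,0,0,20],[-0.0145,0,0.029,0,0,0,20],[-0.025,0,0.02,0,0,0,20]]]'
python3 -m inch '[[[-0.03,0,0.01,0,0,0,20],[-0.025,0,0,0,0,0,20],[-0.018,0,0,0,0,0,20],[-0.01,0,0,0,0,0,20],[-0.0067,0,0,0,0,0,20],[0,0,0,0,0,0,20],[0,0,0,0,0,0,20],[0,0,0,0,0,0,20],[0,0,0,0,0,0,20],[0,0,0,0,0,0,20]]]'
python3 go.py .5634 .038 .1424 -54.5
python3 - <<'E'
from h import *
shot('wrist','w22.png')
E
```

```text
t: 45.95
eef_pos: [0.6082, -0.0388, 0.2099]
ee_rot: [-1.57, 0.001, -0.951]
force: [0.2, 1.1, -3.6]
opening: 0.359
t: 46.95
eef_pos: [0.5633, 0.0373, 0.2107]
ee_rot: [-1.571, -0.0, -0.952]
force: [0.6, -0.7, -3.6]
opening: 0.36
t 47.0 pos [0.5633 0.0373 0.2107] rpy [-9.000e+01 -1.000e-02 -5.456e+01] F [ 0.6 -0.7 -3.6] open 0.360
turn [ 0.   -0.06  0.01]
shift (now) mm [-0.5 68.3  0.5]  after turn mm [-0.5 68.3  0.5]
```

View pics/w22.png

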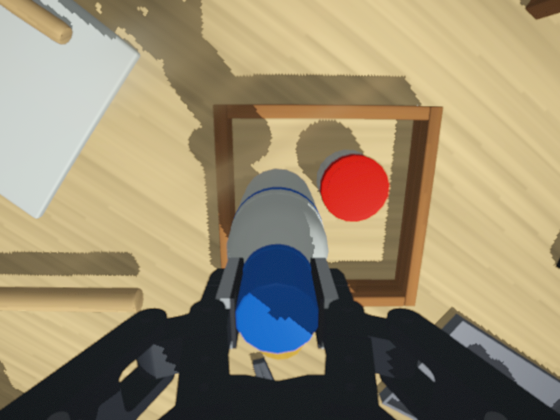

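```bash
python3 -m inch '[[[0,0.01,0,0,0,0,20],[0,0.02,0,0,0,0,20],[0,0.015,0,0,0,0,20],[0,0.01,0,0,0,0,20],[0,0.006,0,0,0,0,20],[0,0.004,0,0,0,0,20],[0,0.002,0,0,0,0,20],[0,0.001,0,0,0,0,20],[0,0,0,0,0,0,20],[0,0,0,0,0,0,20]]]'
python3 -m inch '[[[0,0.001,0,0,0,0,20],[0,0.0005,0,0,0,0,20],[0,0,0,0,0,0,20]]]'
python3 -m inch '[[[0,0.0005,0,0,0,0,20],[0,0,0,0,0,0,20]]]'
```

```text
t: 48.0
eef_pos: [0.5634, 0.0379, 0.1432]
ee_rot: [-1.57, -0.001, -0.951]
force: [-0.4, -0.1, -2.9]
opening: 0.358
t: 48.3
eef_pos: [0.563, 0.0378, 0.1413]
ee_rot: [-1.571, -0.0, -0.951]
force: [0.4, 0.1, -3.6]
opening: 0.359
t: 48.5
eef_pos: [0.563, 0.0378, 0.1407]
ee_rot: [-1.571, -0.0, -0.951]
force: [-0.4, 0.3, -4.0]
opening: 0.359
```

```bash
python3 -m inch '[[[0,0.0005,0,0,0,0,20],[0,0,0,0,0,0,20]]]'
python3 -m inch '[[[0,0.0005,0,0,0,0,20],[0,0,0,0,0,0,20]]]'
```

```text
t: 48.7
eef_pos: [0.563, 0.0378, 0.1402]
ee_rot: [-1.571, -0.0, -0.951]
force: [-0.1, -0.5, -2.6]
opening: 0.357
t: 48.9
eef_pos: [0.5632, 0.0379, 0.1402]
ee_rot: [-1.571, -0.0, -0.951]
force: [-0.1, -0.4, -0.8]
opening: 0.359
```

```bash
python3 -m inch '[[[0,0.0007,0,0,0,0,20],[0,0,0,0,0,0,20]]]'
python3 -m inch '[[[0,0,0,0,0,0,40],[0,0,0,0,0,0,50],[0,0,0,0,0,0,60],[0,0,0,0,0,0,70],[0,0,0,0,0,0,70],[0,0,0,0,0,0,70]]]'
python3 -m inch '[[[0,-0.01,0,0,0,0,70],[0,-0.02,0,0,0,0,70],[0,-0.025,0,0,0,0,70],[0,-0.025,0,0,0,0,70],[0,-0.015,0,0,0,0,70],[0,-0.005,0,0,0,0,70],[0,0,0,0,0,0,70]]]'
python3 - <<'E'
from h import *
P=camera_params('wrist');shot('wrist','w23.png')
print(proj('wrist',[(.563,.0378,.168),(.51,-.0012,.168)],P))
E
python3 go.py .4865 -.411 .238 35.5
```

```text
t: 49.1
eef_pos: [0.5634, 0.0379, 0.1401]
ee_rot: [-1.57, -0.001, -0.951]
force: [-1.6, -0.5, 5.1]
opening: 0.36
t: 49.7
eef_pos: [0.563, 0.0378, 0.139]
ee_rot: [-1.571, -0.0, -0.951]
force: [0.0, 0.3, -0.5]
opening: 0.702
t: 50.4
eef_pos: [0.5635, 0.0379, 0.2401]
ee_rot: [-1.569, -0.001, -0.951]
force: [0.4, 0.6, -0.8]
opening: 0.697
[[276.5011694  228.70017329]
 [277.87426092 315.09494483]]
t 50.5 pos [0.5628 0.0378 0.239 ] rpy [-9.001e+01 -1.000e-02 -5.451e+01] F [0.4 1.  0.2] open 0.699
turn [ 2.000e-02 -9.001e+01 -0.000e+00]
shift (now) mm [ 321.     1.1 -322.7]  after turn mm [-322.7    1.  -321. ]
```

View pics/w23.png

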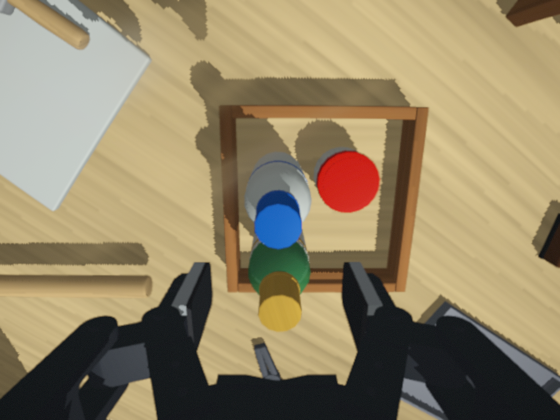

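```bash
python3 -m inch '[[[0,0,0,0,-8.5,0,70],[0,0,0,0,-8.5,0,70],[0,0,0,0,-8.5,0,70],[0,0,0,0,-8.5,0,70],[0,0,0,0,-8.5,0,70],[0,0,0,0,-8.5,0,70],[0,0,0,0,-8.5,0,70],[0,0,0,0,-8.5,0,70],[0,0,0,0,-8.5,0,70],[0,0,0,0,-8.5,0,70]]]'
python3 -m inch '[[[-0.01,0,-0.01,0,-5,0,70],[-0.025,0,-0.025,0,0,0,70],[-0.035,0,-0.035,0,0,0,70],[-0.035,0,-0.035,0,0,0,70],[-0.035,0,-0.035,0,0,0,70],[-0.035,0,-0.035,0,0,0,70],[-0.035,0,-0.035,0,0,0,70],[-0.035,0,-0.035,0,0,0,70],[-0.03,0,-0.03,0,0,0,70],[-0.025,0,-0.024,0,0,0,70]]]'
python3 -m inch '[[[-0.015,0,-0.014,0,0,0,70],[-0.007,0,-0.007,0,0,0,70],[0,0,0,0,0,0,70],[0,0,0,0,0,0,70],[0,0,0,0,0,0,70],[0,0,0,0,0,0,70],[0,0,0,0,0,0,70],[0,0,0,0,0,0,70]]]'
python3 go.py .4863 -.4110 .1369 35.5
python3 - <<'E'
from h import *
shot('wrist','w24.png')
E
```

```text
t: 51.45
eef_pos: [0.5622, 0.0377, 0.2376]
ee_rot: [-1.569, 0.002, 0.538]
force: [-0.5, 0.1, -0.1]
opening: 0.699
t: 52.45
eef_pos: [0.4892, -0.3824, 0.2374]
ee_rot: [-1.569, 0.002, 0.617]
force: [0.6, 0.3, 0.5]
opening: 0.702
t: 53.25
eef_pos: [0.4857, -0.409, 0.2393]
ee_rot: [-1.571, -0.0, 0.62]
force: [-0.4, -0.8, -0.3]
opening: 0.7
t 53.2 pos [ 0.4857 -0.409   0.2393] rpy [-90.02  -0.    35.53] F [-0.4 -0.8 -0.3] open 0.700
turn [0.02 0.03 0.  ]
shift (now) mm [ -0.7 102.4  -2. ]  after turn mm [ -0.7 102.4  -2. ]
```

View pics/w24.png

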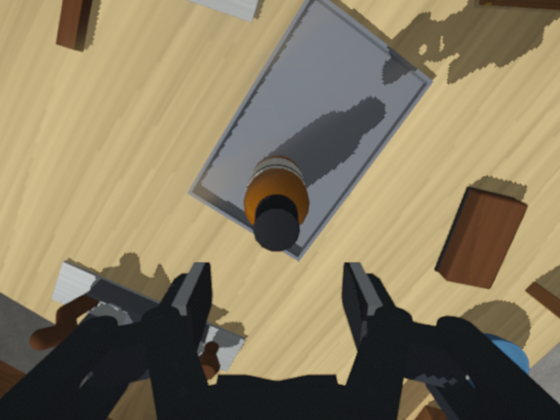

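```bash
python3 -m inch '[[[-0.0005,0.01,-0.0015,0,0,0,70],[0,0.02,0,0,0,0,70],[0,0.025,0,0,0,0,70],[0,0.02,0,0,0,0,70],[0,0.012,0,0,0,0,70],[0,0.008,0,0,0,0,70],[0,0.004,0,0,0,0,70],[0,0.002,0,0,0,0,70],[0,0,0,0,0,0,70],[0,0,0,0,0,0,70]]]'
python3 go.py .4863 -.4110 .1369 35.5
```

```text
t: 54.3
eef_pos: [0.4864, -0.4113, 0.1389]
ee_rot: [-1.572, -0.0, 0.62]
force: [-0.1, -0.5, 0.5]
opening: 0.702
t 54.3 pos [ 0.4864 -0.4113  0.1389] rpy [-9.009e+01 -2.000e-02  3.550e+01] F [-0.1 -0.5  0.5] open 0.702
turn [ 0.09 -0.    0.02]
shift (now) mm [0.  2.  0.3]  after turn mm [0.  2.  0.3]
```

```bash
python3 -m inch '[[[0,0.0015,0,0,0,0,60],[0,0,0,0,0,0,50],[0,0,0,0,0,0,40],[0,0,0,0,0,0,30],[0,0,0,0,0,0,20],[0,0,0,0,0,0,20],[0,0,0,0,0,0,20]]]' 60
python3 go.py
python3 -m inch '[[[0,-0.005,0,0,0,0,20],[0,-0.01,0,0,0,0,20],[0,-0.015,0,0,0,0,20],[0,-0.015,0,0,0,0,20],[0,-0.015,0,0,0,0,20],[0,-0.01,0,0,0,0,20],[0,-0.005,0,0,0,0,20],[0,0,0,0,0,0,20]]]'
python3 go.py .5514 -.0589 .211 35.5
python3 - <<'E'
from h import *
shot('wrist','w25.png')
E
```

```text
t: 55.0
eef_pos: [0.4863, -0.411, 0.137]
ee_rot: [-1.572, -0.0, 0.62]
force: [0.3, 0.0, 2.7]
opening: 0.36
t 55.0 pos [ 0.4863 -0.411   0.137 ] rpy [-9.005e+01 -2.000e-02  3.550e+01] F [0.3 0.  2.7] open 0.360
t: 55.8
eef_pos: [0.4863, -0.4112, 0.2127]
ee_rot: [-1.572, -0.0, 0.619]
force: [-0.4, -0.2, -3.0]
opening: 0.358
t 55.8 pos [ 0.4863 -0.4112  0.2127] rpy [-9.010e+01 -2.000e-02  3.549e+01] F [-0.4 -0.2 -3. ] open 0.358
turn [ 0.1  -0.01  0.02]
shift (now) mm [257.6   1.3 249. ]  after turn mm [257.6   1.7 249. ]
```

View pics/w25.png

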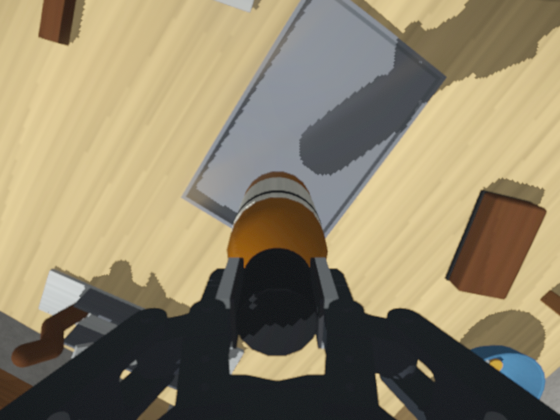

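```bash
python3 -m inch '[[[0.01,0,0.0097,0,0,0,20],[0.02,0,0.0194,0,0,0,20],[0.03,0,0.029,0,0,0,20],[0.03,0,0.029,0,0,0,20],[0.03,0,0.029,0,0,0,20],[0.03,0,0.029,0,0,0,20],[0.03,0,0.029,0,0,0,20],[0.025,0,0.024,0,0,0,20],[0.018,0,0.017,0,0,0,20],[0.012,0,0.012,0,0,0,20]]]'
python3 -m inch '[[[0.008,0,0.008,0,0,0,20],[0.006,0,0.006,0,0,0,20],[0.004,0,0.004,0,0,0,20],[0.003,0,0.002,0,0,0,20],[0.0016,0,0.001,0,0,0,20],[0,0,0,0,0,0,20],[0,0,0,0,0,0,20],[0,0,0,0,0,0,20],[0,0,0,0,0,0,20],[0,0,0,0,0,0,20]]]'
python3 go.py .5514 -.0589 .1409 35.5
python3 - <<'E'
from h import *
shot('wrist','w26.png')
E
```

```text
t: 56.85
eef_pos: [0.5449, -0.0852, 0.2111]
ee_rot: [-1.569, 0.0, 0.624]
force: [0.4, 0.3, -1.4]
opening: 0.356
t: 57.85
eef_pos: [0.5516, -0.0596, 0.2116]
ee_rot: [-1.571, 0.0, 0.619]
force: [0.0, -0.9, -2.8]
opening: 0.356
t 57.9 pos [ 0.5516 -0.0596  0.2116] rpy [-90.01   0.    35.47] F [ 0.  -0.9 -2.8] open 0.356
turn [ 0.01 -0.03 -0.  ]
shift (now) mm [ 0.2 70.7  0.7]  after turn mm [ 0.2 70.7  0.7]
```

View pics/w26.png

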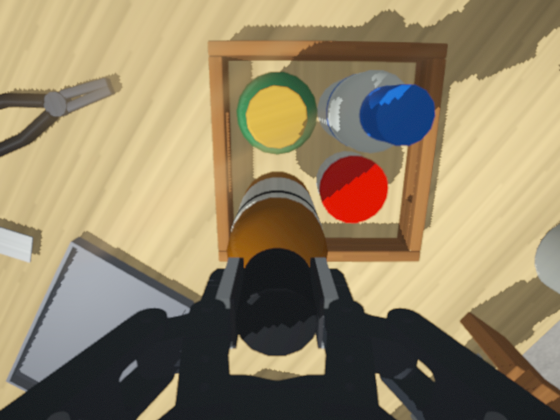

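```bash
python3 -m inch '[[[0,0.01,0,0,0,0,20],[0,0.02,0,0,0,0,20],[0,0.015,0,0,0,0,20],[0,0.01,0,0,0,0,20],[0,0.006,0,0,0,0,20],[0,0.004,0,0,0,0,20],[0,0.002,0,0,0,0,20],[0,0.001,0,0,0,0,20],[0,0,0,0,0,0,20],[0,0,0,0,0,0,20]]]'
python3 -m inch '[[[0,0.001,0,0,0,0,20],[0,0.001,0,0,0,0,20],[0,0,0,0,0,0,20]]]'
python3 -m inch '[[[0,0.0005,0,0,0,0,20],[0,0,0,0,0,0,20]]]'
python3 -m inch '[[[0,0.0005,0,0,0,0,20],[0,0,0,0,0,0,20]]]'
```

```text
t: 58.9
eef_pos: [0.5519, -0.0594, 0.144]
ee_rot: [-1.572, -0.001, 0.619]
force: [0.5, 0.2, -2.5]
opening: 0.359
t: 59.2
eef_pos: [0.5515, -0.0594, 0.1415]
ee_rot: [-1.571, 0.0, 0.619]
force: [0.1, -0.3, -3.1]
opening: 0.358
t: 59.4
eef_pos: [0.5516, -0.0594, 0.141]
ee_rot: [-1.571, 0.0, 0.62]
force: [-0.5, -0.2, -2.4]
opening: 0.358
t: 59.6
eef_pos: [0.5517, -0.0594, 0.1409]
ee_rot: [-1.571, 0.0, 0.619]
force: [-0.5, 0.2, 1.8]
opening: 0.358
```

```bash
python3 -m inch '[[[0,0.0003,0,0,0,0,20],[0,0,0,0,0,0,20]]]'
python3 -m inch '[[[0,0,0,0,0,0,40],[0,0,0,0,0,0,50],[0,0,0,0,0,0,60],[0,0,0,0,0,0,70],[0,0,0,0,0,0,70],[0,0,0,0,0,0,70]]]'
python3 -m inch '[[[0,-0.01,0,0,0,0,70],[0,-0.02,0,0,0,0,70],[0,-0.025,0,0,0,0,70],[0,-0.025,0,0,0,0,70],[0,-0.015,0,0,0,0,70],[0,-0.005,0,0,0,0,70],[0,0,0,0,0,0,70]]]'
python3 -m inch '[[[-0.02,0,-0.02,0,0,0,70],[-0.03,0,-0.03,0,0,0,70],[-0.035,0,-0.035,0,0,0,70],[-0.035,0,-0.035,0,0,0,70],[-0.035,0,-0.035,0,0,0,70],[-0.03,0,-0.03,0,0,0,70],[-0.02,0,-0.02,0,0,0,70],[0,0,0,0,0,0,70],[0,0,0,0,0,0,70],[0,0,0,0,0,0,70]]]'
python3 - <<'E'
from h import *
shot('top','t27.png');shot('scene','s27.png')
t=cv2.imread('pics/t27.png')
cv2.imwrite('pics/t27c.png',cv2.resize(t[120:220,240:340],(600,600),interpolation=cv2.INTER_CUBIC))
E
```

```text
t: 59.8
eef_pos: [0.5518, -0.0594, 0.1409]
ee_rot: [-1.571, -0.0, 0.619]
force: [-1.6, 0.2, 4.8]
opening: 0.36
t: 60.4
eef_pos: [0.5516, -0.0594, 0.1402]
ee_rot: [-1.571, 0.0, 0.619]
force: [-0.2, -0.3, -0.7]
opening: 0.698
t: 61.1
eef_pos: [0.5518, -0.0594, 0.2407]
ee_rot: [-1.572, -0.001, 0.619]
force: [1.0, -0.0, -0.5]
opening: 0.702
t: 62.1
eef_pos: [0.5041, -0.3432, 0.2395]
ee_rot: [-1.569, -0.0, 0.622]
force: [0.5, -0.5, -0.3]
opening: 0.698
```

View pics/t27.png

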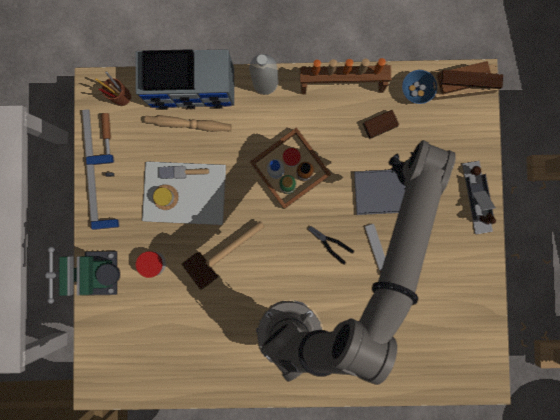

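View pics/s27.png

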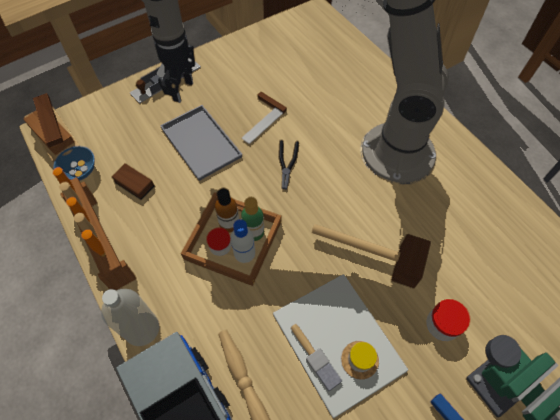

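View pics/t27c.png

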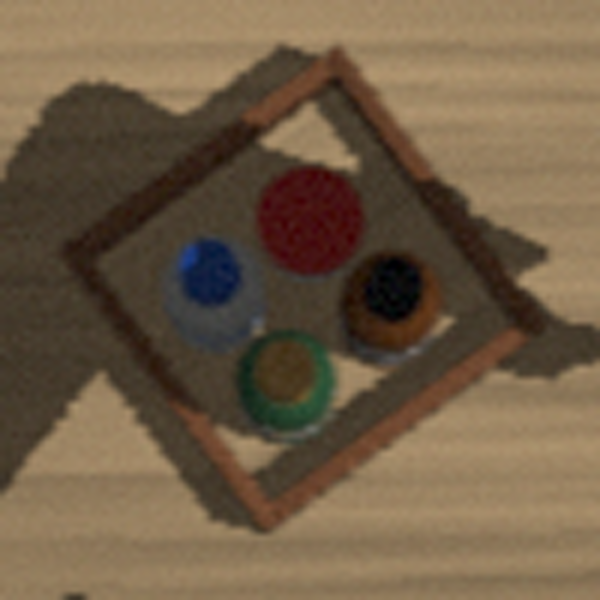

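Run:
```python
from h import *
t=cv2.imread('pics/t27.png');t0=cv2.imread('pics/t0.png')
def c(im,roi,f):
    x0,y0,x1,y1=roi;h=cv2.cvtColor(im[y0:y1,x0:x1],cv2.COLOR_BGR2HSV).astype(int);m=f(h[...,0],h[...,1],h[...,2]).astype(np.uint8)
    n,l,st,cc=cv2.connectedComponentsWithStats(m);return cc[1+np.argmax(st[1:,4])]+[x0,y0]
for n,roi,f,z in (('white',(262,155,288,175),lambda h,s,v:(h>105)&(h<125)&(s>150),.168),('amber',(298,160,313,176),lambda h,s,v:(v<45)&(s<120),.168),('red',(276,140,310,170),lambda h,s,v:((h<5)|(h>174))&(s>170),.054),('yellow',(145,180,190,215),lambda h,s,v:(h>22)&(h<33)&(s>190),.062)):
    print(n,onz('top',*c(t,roi,f),z).round(4))
print(get_obs()['t'],get_obs()['force'])
job.job_done()
```

```text
white [0.5623 0.0381 0.168 ]
amber [ 0.5516 -0.0587  0.168 ]
red [ 0.607  -0.0169  0.054 ]Traceback (most recent call last):
  File "<stdin>", line 7, in <module>
  File "<stdin>", line 5, in c
    return _wrapfunc(a, 'argmax', axis=axis, out=out, **kwds)
    return bound(*args, **kwds)
ValueError: attempt to get argmax of an empty sequence
```

The yellow mask was too strict, so I'll redo that check before handing in.

Run:
```python
from h import *
for n,f in (('top','t27'),('scene','s27')):
    h=cv2.cvtColor(cv2.imread(f'pics/{f}.png'),cv2.COLOR_BGR2HSV).astype(int)
    m=((h[...,0]>22)&(h[...,0]<34)&(h[...,1]>165)&(h[...,2]>45))
    x0,y0,x1,y1=(148,182,182,210) if n=='top' else (340,335,385,382)
    k,l,st,c=cv2.connectedComponentsWithStats(m[y0:y1,x0:x1].astype(np.uint8)); i=1+np.argmax(st[1:,4])
    p=c[i]+[x0,y0]; print(n,st[i],p.round(1),onz(n,*p,.062).round(4))
```

```text
top [  6   6  17  17 126] [161.8 196.1] [0.4778 0.4236 0.062 ]
scene [ 10   7  27  28 585] [362.9 355.4] [0.4789 0.4237 0.062 ]
```

Run:
```python
from h import *
o=get_obs();print(o['t'],np.abs(o['joint_vel']).max(),o['opening']);print(job.job_done())
```

```text
62.2 0.005455857399098132 0.7015045446970477
the job is handed in; nothing more can be done
None
```

I carried out every step in the order given and handed the job in at t = 62.2 s of the 134 s allowed, with the arm clear of everything. The hand-in reports no verdict.

I stood the amber and white bottles in the drip tray and set the yellow tin on the cork mat. The small red tin went into the yellow one's place in the tote, then both bottles went back to their original spots. I did not touch the green bottle.

**Last checks, from the top camera and, for the yellow tin, both fixed cameras:**

| Thing | Off its target |
|---|---|
| White bottle, from its start | about 1 mm |
| Amber bottle, from its start | about 1 mm |
| Red tin, from where the yellow one stood | about 2 mm |
| Yellow tin, from the mat's centre | about 1 mm |

- **Green bottle:** it looked unmoved by eye; I did not measure it again at the end.
- **Upright:** all five looked upright in the last pictures.

**Disagreements and failures:**
- The white cap read 2–3 mm apart between the wrist and fixed cameras before the first grasp, so I gripped at a middle value.
- My first final check of the yellow tin failed because its colour mask found nothing. I redid it with a looser mask before handing in.

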